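# Clamp a bottle with a fold-out crank

## Task

Clamp the small bottle in the bench clamp: swing the crank's folded handle fully out, crank it clockwise until the jaws hold the bottle firmly between them without crushing it, then fold the handle flat again. Move the jaw only with the crank, and leave the bottle upright and the other things where they are.

Things in the scene. Friction and masses are not known exactly. Their poses are not given: they have to be found in the camera images.
- crank_axis (a point): Point on the crank's upright turning axis, at the height of the handle's pivot, 109 mm above the desk. The crank is a flat steel arm (12 mm wide, 8 mm thick) on a shaft over the aluminium gear housing at one end of the clamp; arm's top 98 mm above the desk, housing's top 75 mm. x of this point points along the clamp from crank to bottle, z up.
- handle_pivot (a point): The handle's hinge at the arm's outer end, 60 mm from crank_axis and level with it. x points outward along the arm, z up; the hinge line is y (level, across the arm).
- handle_grip (a point): Centre of the black round sleeve of the handle (16 mm diameter, 46 mm long, its ends 12 and 58 mm from the pivot), 35 mm from the pivot. It spins freely on its pin. Folded, the handle lies level above the arm (3 mm gap), pointing from the pivot to the crank axis, and can be pinched across from above; swung out it stands upright over the pivot, its top 167 mm above the desk.
- handle (a joint): Fold hinge: 0 folded flat on the arm, 1.57 standing upright (its stop). Stiff: stays where it is left; takes about 1 N at the sleeve.
- crank (a joint): Crank angle, rad, grows as it turns clockwise seen from above; each rad moves the jaw 17 mm towards the bottle. Stiff: it turns with about 3.3 N along the handle's path and stays where it is left; let go, it keeps up to 12 N on the bottle. With the bottle held, each further 1 N along the path adds 3.5 N on the bottle; each 0.01 rad some 1.3 N.
- jaw: Moving V jaw (rubber faces, on stiff springs, 98 mm wide, top 72 mm above the desk), driven by the crank. Origin on the desk plane at mid jaw; x points to the bottle, whose axis is 35 mm ahead of it when in the V. It pushes the bottle along the bed up to the opposite jaw (same shape, facing it), which is locked anywhere in a 25 mm stretch; its place is not given: feel for it.
- bottle: Small white bottle with red cap, 48 mm diameter, 124 mm high, loose on the bed (12 mm above the desk) between the jaws. Origin at the centre of its underside, z up. Held between both jaws it is firm from 6 N (about 5 N at the handle in all) and crushed above 35 N (about 13 N at the handle).
- cap: White cap, 32 mm wide, 14 mm high, lying beside the clamp. Bystander.
- vial_near: Glass vial with a cap, 28 mm wide, 58 mm high, standing beside the clamp. Bystander.
- fitting_near: Small pipe fitting, 38 mm long, beside the clamp. Bystander.
- stapler: Small stapler, 120 mm long, on the desk. Bystander.
- mouse: Computer mouse, 119 mm long, on the desk. Bystander.
There are look-alikes about, which are no part of the job. Leave any yellow look-alike of the bottle alone.

How it is judged:
By the outcome, as a careful person would: the job done as asked, in the order asked, and still so for the second after the job is handed in, with the robot touching nothing.
It also fails if it takes over 72 s, if anything falls off the work surface, if the arm or the gripper's body presses on something with over 40 N, if the wrist force passes 120 N, or if a joint passes its speed limit or range.

## Robot

A 6-joint arm with a two-finger parallel gripper is mounted at the origin on a cart in front of the work surface, level with it; the furniture and walls round the work are solid. World frame = base frame: x ahead of the robot, y to its left, z up, the work surface at z = 0. Lengths are in m, angles in rad, forces in N, time in s.
With the tool pointing down it reaches from about 0.425 to 0.925 m from the base axis. Payload 12.5 kg.
Tool frame: the origin (TCP) lies at the very end of the fingers, on their centre line; the grasp point (between the pads) lies 19 mm behind it (env.grip_point_offset is the distance from the TCP to the grasp point, in m); z points along the fingers, y is the line along which they close (so a half turn about z gives the same grasp; the last joint's range is limited). The gripper opens to 85 mm and grips with 20 to 120 N. Pads are 22 mm wide; open, the fingers measure 114 mm over their backs; the gripper's body (76 mm by 85 mm) begins 54 mm behind the grasp point. The pads swing forward as they close: fully open they stand 13 mm farther back than shut.
Start: joints at [1.031, 0.491, 1.559, -0, 1.092, -0.106], TCP at [0.263, 0.567, 0.231] pointing down, gripper open.
Joint ranges: [-3.1, 3.1], [-0.84, 2.19], [0.05, 2.79], [-1.13, 4.28], [0.06, 2.93], [-2.69, 2.69]. Speed limits (rad/s): [2.22, 2.22, 2.79, 3.14, 3.14, 3.14].

## Interface

Orientations are given as a rotation vector (axis times angle).
In Python, from station import env, optics, masks_of gives the robot as it stands.
- The arm moves only by the tool play_rows, never from a script. Its argument "moves" is text: rows parted by semicolons, each of 7 numbers parted by spaces: the turn, a rotation vector about the tool's x, y, z in rad, then the shift along the tool's x, y, z in mm, then the closure, from -1 (fully open) to 1 (shut), so that 0 is half open. A call has 1 to 8 rows; each row shifts and turns the commanded pose from where the row before left it, along the tool's axes as they then stand; what a row does not reach is not made up. A row lasts 1/10 s, in which the tool goes at most 50 mm and 8.59 degrees, less where a joint would pass 70% of its speed; a pose out of reach is approached as far as the arm can. A call is refused whole if a number of a shift passes 50 or a number of a turn 0.15, either way. A call with a gripper value outside its range is refused whole. The fingers move at their own pace and stop on an object; the grip force is fixed at half the most. Time passes only in rows, so rows that do not move let the fingers close. It gives the time, the measured TCP pose, the force, the opening and the grip force at its end, in the units of the state.
- env.get_state(): the state, without advancing time (a new reading comes with each control period).
- optics.read_camera(name): name is "side" or "top"; returns a dict with "image" (480x640x3 uint8, red, green, blue), "depth" (480x640 float32, m along the optical axis (not along the pixel's ray), 0 where there is no reading), "fx", "fy", "cx", "cy" (pixels), "world_from_camera" (4x4, takes a point from camera to world coordinates). Camera axes: x right, y down, z forward; pixel columns grow to the right and rows downward; lengths in m; the calibration is good to about 2 mm. A picture is of the moment at which its call begins.
- env.hand_in(): hands the job in; it is judged then, once.
Trained networks look in a picture, given as the dict that the camera call returned (one of the last four; its "shot" number tells which), for a name from the list of things; names that differ only in an ending like _2 or _b are one class to them, and where a whole thing is asked for, a point or a joint stands for the part that bears it (a point fixed in the world has none). Each returns a list of dicts, best first, with "conf" (0 to 1); they miss things now and then, are a little off and sometimes report something else, mostly with a low value. They report only what shows in the picture. A call takes as long as a camera call. They do not tell look-alikes from the thing itself.
- masks_of(picture, query): "region" (480x640 bool, what is visible of it) and "uv" ([column, row] in pixels, amid what is visible of it).
The state is a dict: "clock": time; "joints": joint angles; "joint_vel": joint speeds; "joint_efforts": joint torques, N m; "ee_pos": TCP position; "tcp_rot": TCP orientation; "wrist_force": force on the tool from outside, world axes, zero at the start; "wrist_torque": the same for the moment, N m; "width": finger opening in m; "grip_force": force on a finger pad.
Only numpy, scipy, OpenCV 4.12 (cv2) and the standard library are available. Lean on these libraries where they do the work, as an engineer would, in place of code of your own. Each camera call takes 0.05 s, during which the arm holds its last target. There are 200 camera calls.

## Working session

There is one attempt and no reset: what is moved stays moved. The work goes in short steps, Python scripts to look and compute and a tool call to move; the robot and the scene stay as the last step left them, time stands still between calls to the robot, and variables do not carry over. Pictures are saved under pics/ and viewed, at most 10 in all, crops included, and the job is handed in when it is done.

Besides the shell and the picture viewer there is one more tool, called after "Call:" as name(argument=value, ...) on one line, values as JSON. play_rows: Moves the arm, as the interface text tells. Its arguments: {"type":"object","properties":{"moves":{"type":"string"}},"required":["moves"]}

```bash
mkdir -p pics; cat > h.py <<'E'
import numpy as np,cv2
from station import env,optics,masks_of
from scipy.spatial.transform import Rotation as R
def pts(p,m=None):
    d=p["depth"]; v,u=np.nonzero((d>0)&(m if m is not None else True))
    z=d[v,u]; c=np.c_[(u-p["cx"])*z/p["fx"],(v-p["cy"])*z/p["fy"],z,np.ones(len(z))]
    return (c@np.array(p["world_from_camera"]).T)[:,:3],np.c_[u,v]
def proj(p,X):
    c=np.linalg.inv(p["world_from_camera"])@np.append(X,1)
    return [c[0]/c[2]*p["fx"]+p["cx"],c[1]/c[2]*p["fy"]+p["cy"]]
E
python3 - <<'E'
from h import *
for n in ("top","side"):
    p=optics.read_camera(n); cv2.imwrite(f"pics/{n}0.png",p["image"][:,:,::-1])
    np.savez(f"{n}0.npz",depth=p["depth"],T=p["world_from_camera"])
    print(n,p["fx"],np.round(p["world_from_camera"],3).tolist())
    for q in ("bottle","handle","handle_grip","crank","jaw","vial_near","cap","fitting_near"):
        for r in masks_of(p,q)[:3]:
            X,_=pts(p,r["region"]); 
            if len(X): print(q,round(r["conf"],2),np.round(r["uv"]),np.round(np.median(X,0),3),np.round(np.percentile(X,3,axis=0),3),np.round(np.percentile(X,97,axis=0),3))
s=env.get_state();print(s)
E
```

```text
top 585.6068945367417 [[-0.087, -0.976, 0.202, 0.295], [-0.996, 0.085, -0.017, -0.087], [-0.0, -0.202, -0.979, 1.467], [0.0, 0.0, 0.0, 1.0]]
bottle 0.76 [359. 238.] [ 0.572 -0.174  0.103] [ 0.558 -0.196  0.028] [ 0.595 -0.154  0.139]
bottle 0.7 [434. 225.] [ 0.575 -0.352  0.088] [ 0.56  -0.378 -0.   ] [ 0.615 -0.336  0.127]
jaw 0.94 [336. 252.] [ 0.55  -0.116  0.068] [ 0.514 -0.138  0.027] [ 0.596 -0.093  0.076]
vial_near 0.6 [376. 271.] [ 0.492 -0.205  0.058] [ 0.484 -0.213  0.004] [ 0.503 -0.196  0.064]
vial_near 0.24 [338. 251.] [ 0.552 -0.112  0.03 ] [ 0.476 -0.269  0.007] [0.645 0.013 0.112]
side 547.956718063178 [[-0.998, -0.031, 0.052, 0.523], [-0.06, 0.64, -0.766, 0.803], [-0.009, -0.768, -0.641, 0.843], [0.0, 0.0, 0.0, 1.0]]
bottle 0.93 [335. 180.] [ 0.581 -0.341  0.071] [ 0.563 -0.356  0.017] [ 0.605 -0.332  0.123]
bottle 0.7 [329. 224.] [ 0.581 -0.159  0.086] [ 0.559 -0.205  0.026] [ 0.604 -0.149  0.136]
bottle 0.65 [369. 185.] [ 0.499 -0.351  0.063] [ 0.477 -0.365  0.005] [ 0.521 -0.343  0.122]
handle 0.68 [353. 247.] [ 0.524 -0.048  0.114] [ 0.517 -0.072  0.106] [ 0.531 
[... 968 characters left out ...]
ock': 0.9, 'joints': array([ 1.03142439e+00,  4.90868238e-01,  1.55891157e+00, -1.34966788e-05,
        1.09170321e+00, -1.05644381e-01]), 'joint_vel': array([ 8.81839809e-04, -4.74010427e-04,  9.83594350e-04,  3.92417675e-05,
        5.16431935e-04, -2.20473570e-04]), 'joint_efforts': array([ 2.65373101e-04, -6.18254685e+01, -2.61846399e+01, -5.04772800e-05,
        3.90436089e-04,  3.48585263e-05]), 'ee_pos': array([0.2626716 , 0.56713205, 0.23134269]), 'tcp_rot': array([6.75950506e-01, 3.06796440e+00, 1.57366267e-04]), 'wrist_force': array([ 0.51094066, -1.00104996,  1.31891001]), 'wrist_torque': array([0.01075182, 0.02448216, 0.01264339]), 'grip_force': 0.0, 'width': 0.08573364164682709}
```

```bash
python3 - <<'E'
import cv2,numpy as np
a=cv2.imread("pics/top0.png")[170:330,230:470];b=cv2.imread("pics/side0.png")[150:310,260:420]
cv2.imwrite("pics/c0.png",np.hstack([cv2.resize(a,(480,320)),cv2.resize(b,(320,320))]))
from h import *
for n in("top","side"):
    z=np.load(n+"0.npz"); 
    p=dict(depth=z["depth"],fx={"top":585.607,"side":547.957}[n],cx=319.5,cy=239.5,world_from_camera=z["T"]);p["fy"]=p["fx"]
    X,_=pts(p); r=(abs(X[:,0]-.555)<.09)&(abs(X[:,1]+.04)<.1)
    for lo,hi in((.07,.08),(.092,.101),(.103,.125)):
        Y=X[r&(X[:,2]>lo)&(X[:,2]<hi)]
        if len(Y): print(n,lo,len(Y),np.round(Y.mean(0),4),np.round(np.percentile(Y,[2,98],axis=0),4).tolist())
p=optics.read_camera("top");print(p["cx"],p["cy"],p["fy"])
E
```

```text
top 0.07 790 [ 0.5231 -0.067   0.0747] [[0.4789, -0.1369, 0.0703], [0.5779, -0.0256, 0.0795]]
top 0.092 23 [ 0.5199 -0.0882  0.0969] [[0.5156, -0.131, 0.093], [0.5263, -0.0592, 0.1002]]
top 0.103 170 [ 0.5213 -0.097   0.1153] [[0.5145, -0.1295, 0.109], [0.5292, -0.0673, 0.1215]]
side 0.07 988 [ 0.5169 -0.0377  0.0744] [[0.47, -0.1201, 0.0704], [0.5659, 0.0101, 0.0793]]
side 0.092 35 [ 0.5109 -0.0315  0.0976] [[0.5055, -0.0415, 0.0939], [0.5159, -0.0245, 0.1006]]
side 0.103 167 [ 0.5113 -0.0569  0.1143] [[0.5041, -0.0926, 0.1057], [0.5187, -0.0325, 0.1191]]
332.95909767248855 238.8173223316814 585.6068945367417
```

View pics/c0.png

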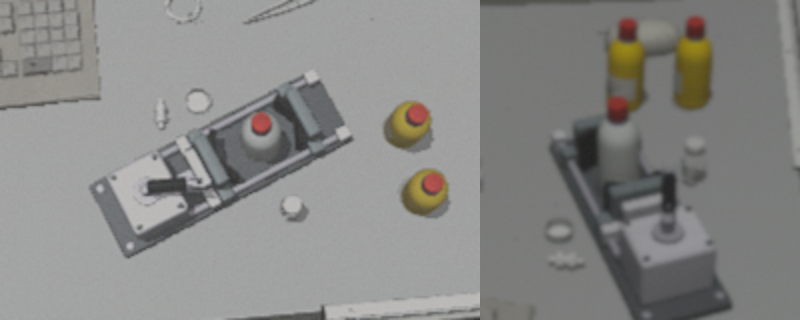

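```bash
python3 - <<'E'
from h import *
A=[]
for n in("top","side"):
    p=optics.read_camera(n)
    X,_=pts(p); r=(abs(X[:,0]-.54)<.09)&(abs(X[:,1]+.04)<.1)
    print(n,p["cx"],p["cy"])
    for lo,hi in((.07,.08),(.092,.101),(.103,.125)):
        Y=X[r&(X[:,2]>lo)&(X[:,2]<hi)]
        if lo==.07: Y=Y[Y[:,1]>-.085]
        if len(Y):
            rect=cv2.minAreaRect((Y[:,:2]*1000).astype(np.float32))
            print(lo,len(Y),np.round(Y.mean(0),4),np.round(np.percentile(Y,[2,98],axis=0),4).tolist(),rect)
        if lo>.1: 
            u,s,v=np.linalg.svd(Y[:,:2]-Y[:,:2].mean(0));d=v[0]*np.sign(-v[0][1]);t=(Y[:,:2]-Y[:,:2].mean(0))@d;print("dir",d,t.min(),t.max())
            print(np.round(Y[np.argsort(t)][::12]*1000).tolist())
    for q in("bottle","jaw"):
        for r_ in masks_of(p,q)[:2]:
            X2,uv=pts(p,r_["region"]);c=p["image"][uv[:,1],uv[:,0]].astype(int)
            red=(c[:,0]>130)&(c[:,1]<80)
            print(q,r_["uv"],"red",np.round(X2[red].mean(0),4) if red.any() else 0, X2[red][:,2].max() if red.any() else 0)
            if q=="jaw":
                Y=X2[X2[:,2]>.066];print(cv2.minAreaRect((Y[:,:2]*1000).astype(np.float32)))
E
```

```text
top 332.95909767248855 238.8173223316814
0.07 755 [ 0.5221 -0.031   0.0748] [[0.4794, -0.0719, 0.0703], [0.5663, 0.0061, 0.0795]] ((522.8838500976562, -32.9023323059082), (83.4084701538086, 71.04048156738281), 22.050704956054688)
0.092 29 [ 0.5202 -0.0564  0.0975] [[0.5168, -0.0991, 0.0929], [0.5264, -0.0274, 0.1009]] ((521.2809448242188, -63.23115921020508), (9.120394706726074, 72.07501220703125), 1.251679539680481)
0.103 172 [ 0.5225 -0.0651  0.115 ] [[0.5157, -0.0979, 0.1068], [0.53, -0.0355, 0.1219]] ((523.3228149414062, -64.94769287109375), (68.83828735351562, 15.943257331848145), 89.24288177490234)
dir [ 0.00578761 -0.99998325] -0.034501932952244956 0.034378227778756196
[[526.0, -31.0, 103.0], [526.0, -38.0, 115.0], [525.0, -43.0, 119.0], [523.0, -47.0, 117.0], [518.0, -52.0, 113.0], [530.0, -55.0, 113.0], [524.0, -59.0, 117.0], [520.0, -64.0, 122.0], [521.0, -68.0, 117.0], [518.0, -73.0, 119.0], [530.0, -76.0, 116.0], [525.0, -80.0, 112.0], [527.0, -88.0, 113.0], [527.0, -92.0, 111.0], [517.0, -98.0, 107.0]]
bottle [359.6, 235.0] red [ 0.5817 -0.1765  0.1352] 0.139908317010120
[... 784 characters left out ...]
75256347656), 1.018207311630249)
dir [ 0.00627864 -0.99998029] -0.025836960759352812 0.04206086274705286
[[521.0, -29.0, 108.0], [529.0, -32.0, 108.0], [525.0, -33.0, 113.0], [527.0, -35.0, 111.0], [529.0, -40.0, 112.0], [529.0, -44.0, 114.0], [528.0, -48.0, 116.0], [519.0, -54.0, 114.0], [522.0, -59.0, 115.0], [517.0, -63.0, 112.0], [522.0, -69.0, 114.0], [528.0, -75.0, 112.0], [526.0, -83.0, 114.0], [531.0, -90.0, 111.0]]
bottle [368.6, 181.8] red [ 0.4963 -0.3631  0.123 ] 0.1253968519484191
bottle [333.3, 181.5] red [ 0.581  -0.3562  0.1233] 0.12350136482310703
jaw [329.9, 246.8] red 0 0
((559.5571899414062, -113.11167907714844), (66.31069946289062, 30.72489356994629), 24.717025756835938)
```

```bash
cat >> h.py <<'E'
R0=R.from_matrix(np.array([[0,1,0],[1,0,0],[0,0,-1.]]))
def tilt(phi): return R.from_rotvec([np.radians(phi),0,0])*R0
def rows(wps,g,start=None,dp=.048,dr=.145):
    """wps: list of (pos,Rot); prints rows from the measured pose"""
    s=env.get_state() if start is None else None
    p,r=(s["ee_pos"],R.from_rotvec(s["tcp_rot"])) if s else start
    out=[]
    for P,Q in wps:
        P=np.array(P); n=int(max(np.ceil(np.linalg.norm(P-p)/dp),np.ceil((r.inv()*Q).magnitude()/dr),1))
        p0,r0=p,r; w=(r0.inv()*Q).as_rotvec()
        for i in range(1,n+1):
            pt=p0+(P-p0)*i/n; rt=r0*R.from_rotvec(w*i/n)
            t=np.round((r.inv()*rt).as_rotvec(),3)+0.; d=np.round(r.inv().apply(pt-p)*1000,1)+0.
            out.append(" ".join(f"{v:g}" for v in [*t,*d,g])); p=p+r.apply(d/1000); r=r*R.from_rotvec(t)
    for i in range(0,len(out),8): print("; ".join(out[i:i+8]))
    print("end",p.round(4))
E
python3 - <<'E'
from h import *
rows([([.4,.30,.26],tilt(0)),([.524,.02,.22],tilt(-20)),([.524,-.003,.159],tilt(-45))],-1)
p=optics.read_camera("top")
X,_=pts(p); d=np.array([.379,-.925]);e=np.array([.925,.379])
a=(X[:,:2]-[.5235,-.031])@d; l=(X[:,:2]-[.5235,-.031])@e
for z0 in(.066,):
    m=(X[:,2]>z0)&(X[:,2]<.078)&(abs(l)<.055)&(a>.05)&(a<.28)
    print(np.histogram(a[m],bins=np.arange(.05,.28,.006)))
E
```

```text
0 0 0.142 -29.6 -23.1 -3.6 -1; 0 0 0.142 -32.6 -18.6 -3.6 -1; 0 0 0.142 -34.9 -13.9 -3.6 -1; 0 0 0.143 -36.5 -8.8 -3.6 -1; 0 0 0.142 -37.4 -3.5 -3.5 -1; 0 0 0.142 -37.5 1.8 -3.6 -1; 0 0 0.142 -36.8 7.2 -3.6 -1; 0 0 0.142 -35.5 12.2 -3.6 -1
0 -0.05 0 -40 17.7 5.7 -1; 0 -0.05 0 -39.7 17.7 7.7 -1; 0 -0.05 0 -39.2 17.8 9.7 -1; 0 -0.05 0 -38.7 17.7 11.6 -1; 0 -0.049 0 -38.1 17.7 13.6 -1; 0 -0.05 0 -37.4 17.7 15.4 -1; 0 -0.05 0 -36.5 17.7 17.2 -1; 0 -0.109 0 -0.2 0 16.3 -1
0 -0.109 0 1.6 0 16.2 -1; 0 -0.109 0 3.3 0 16 -1; 0 -0.109 0 5.1 0 15.5 -1
end [ 0.524  -0.003   0.1589]
(array([ 0,  0,  2,  4, 14, 63, 64, 56, 24, 14,  0,  0,  0,  1,  4,  3,  2,
        2,  1,  2,  1,  0,  0,  1, 20, 22, 58, 59, 55,  3,  0,  0,  0,  0,
        0,  0,  0,  0]), array([0.05 , 0.056, 0.062, 0.068, 0.074, 0.08 , 0.086, 0.092, 0.098,
       0.104, 0.11 , 0.116, 0.122, 0.128, 0.134, 0.14 , 0.146, 0.152,
       0.158, 0.164, 0.17 , 0.176, 0.182, 0.188, 0.194, 0.2  , 0.206,
       0.212, 0.218, 0.224, 0.23 , 0.236, 0.242, 0.248, 0.254, 0.26 ,
       0.266, 0.272, 0.278]))
```

Call:
play_rows(moves="0 0 0.142 -29.6 -23.1 -3.6 -1; 0 0 0.142 -32.6 -18.6 -3.6 -1; 0 0 0.142 -34.9 -13.9 -3.6 -1; 0 0 0.143 -36.5 -8.8 -3.6 -1; 0 0 0.142 -37.4 -3.5 -3.5 -1; 0 0 0.142 -37.5 1.8 -3.6 -1; 0 0 0.142 -36.8 7.2 -3.6 -1; 0 0 0.142 -35.5 12.2 -3.6 -1")

```text
clock: 2.1
ee_pos: [0.4005, 0.2986, 0.2603]
tcp_rot: [2.228, 2.215, 0.001]
wrist_force: [-0.1, 0.4, -0.2]
width: 0.0851
grip_force: 0.0
```

Call:
play_rows(moves="0 -0.05 0 -40 17.7 5.7 -1; 0 -0.05 0 -39.7 17.7 7.7 -1; 0 -0.05 0 -39.2 17.8 9.7 -1; 0 -0.05 0 -38.7 17.7 11.6 -1; 0 -0.049 0 -38.1 17.7 13.6 -1; 0 -0.05 0 -37.4 17.7 15.4 -1; 0 -0.05 0 -36.5 17.7 17.2 -1; 0 -0.109 0 -0.2 0 16.3 -1")

```text
clock: 2.9
ee_pos: [0.5262, 0.0099, 0.2059]
tcp_rot: [1.97, 1.959, -0.458]
wrist_force: [0.2, -0.5, 0.0]
width: 0.0854
grip_force: 0.0
```

Call:
play_rows(moves="0 -0.109 0 1.6 0 16.2 -1; 0 -0.109 0 3.3 0 16 -1; 0 -0.109 0 5.1 0 15.5 -1; 0 0 0 0 0 0 -1; 0 0 0 0 0 0 -1")

```text
clock: 3.4
ee_pos: [0.5241, -0.0026, 0.1588]
tcp_rot: [1.761, 1.763, -0.728]
wrist_force: [0.0, 0.6, -0.5]
width: 0.0854
grip_force: 0.0
```

```bash
python3 - <<'E'
from h import *
s=env.get_state();print(s["joints"],s["wrist_force"],s["ee_pos"])
rows([([.5235,-.060,.102],tilt(-45))],-1)
E
```

```text
[ 0.20674576  0.5845457   1.87493938 -0.88897871  1.09382891  0.8015312 ] [ 0.00308876  0.61201412 -0.52422539] [ 0.52410557 -0.00259891  0.15884166]
0 -0.002 0.001 -0.3 -0.3 40.4 -1; 0 -0.001 0 -0.3 -0.3 40.4 -1
end [ 0.5235 -0.06    0.102 ]
```

Call:
play_rows(moves="0 0 0 -0.3 -0.3 40 -1; 0 0 0 -0.3 -0.3 25 -1; 0 0 0 0 0 16 -1; 0 0 0 0 0 0 0; 0 0 0 0 0 0 0.3")

```text
clock: 3.9
ee_pos: [0.5239, -0.0608, 0.1035]
tcp_rot: [1.763, 1.759, -0.726]
wrist_force: [-0.3, -0.6, 0.3]
width: 0.0591
grip_force: 0.0
```

```bash
python3 - <<'E'
from h import *
s=env.get_state();print(s["joints"],s["wrist_force"],s["ee_pos"],s["width"])
o=[]
for n in("top","side"):
    p=optics.read_camera(n); T=p["image"][:,:,::-1]; u,v=map(int,proj(p,[.524,-.07,.11])); o.append(cv2.resize(T[v-50:v+50,u-50:u+50],(390,390),interpolation=2))
cv2.imwrite("pics/c1.png",np.hstack(o))
E
```

```text
[ 0.10099739  0.66150073  1.94467257 -1.02961994  0.96029832  0.9056151 ] [-0.34156047 -0.63157185  0.32356229] [ 0.52389724 -0.06080897  0.10347122] 0.05911418469868467
```

View pics/c1.png

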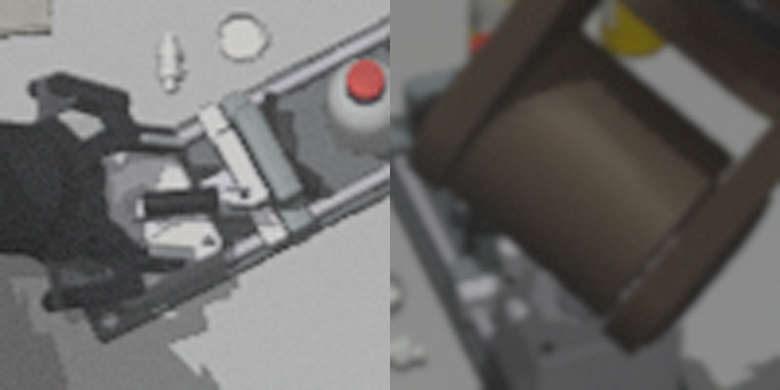

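The gripper straddles the black sleeve (top view, around (180,203)), and the fingers are evenly spaced on both sides. I'll close on it.

Call:
play_rows(moves="0 0 0 0 0 0 0.5; 0 0 0 0 0 0 0.7; 0 0 0 0 0 0 1; 0 0 0 0 0 0 1; 0 0 0 0 0 0 1; 0 0 0 0 0 0 1")

```text
clock: 4.6
ee_pos: [0.5235, -0.0601, 0.1026]
tcp_rot: [1.76, 1.76, -0.728]
wrist_force: [-1.5, 5.7, 5.4]
width: 0.0138
grip_force: 58.4
```

```bash
python3 - <<'E'
from h import *
s=env.get_state();print(s["joints"],s["wrist_force"],s["ee_pos"],s["width"],s["grip_force"])
p=s["ee_pos"];piv=np.array([p[0],-.091,.109])
# rigid rotation about pivot
rel=p-piv; w=[]
for a in np.arange(7.5,91,7.5):
    w.append((piv+R.from_rotvec([np.radians(a),0,0]).apply(rel),tilt(-45+a)))
rows(w,1)
E
```

```text
[ 0.10279698  0.66328645  1.9457691  -1.03144965  0.96047     0.90766241] [-1.51379104  5.67547128  5.38653532] [ 0.52350668 -0.06013707  0.10257439] 0.013781929542773989 58.42716872692108
0.001 0.13 0 -2.5 0 -3.3 1; 0 0.131 0 -2.5 0 -3.3 1; 0 0.131 0 -2.4 0 -3.3 1; 0 0.131 0 -2.5 0 -3.3 1; 0 0.131 0 -2.5 0 -3.3 1; 0 0.131 0 -2.5 0 -3.3 1; 0 0.131 0 -2.5 0 -3.3 1; 0 0.131 0 -2.5 0 -3.3 1
0 0.131 0 -2.5 0 -3.2 1; 0 0.131 0 -2.4 0 -3.3 1; 0 0.13 0 -2.5 0 -3.3 1; 0 0.131 0 -2.5 0 -3.3 1
end [ 0.5235 -0.0846  0.1398]
```

```bash
python3 - <<'E'
from h import *
o=[]
for n in("top","side"):
    p=optics.read_camera(n); T=p["image"][:,:,::-1]; u,v=map(int,proj(p,[.524,-.07,.11])); o.append(cv2.resize(T[v-35:v+35,u-35:u+35],(390,390),interpolation=2))
cv2.imwrite("pics/c2.png",np.hstack(o))
E
```

```text
(no output)
```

View pics/c2.png

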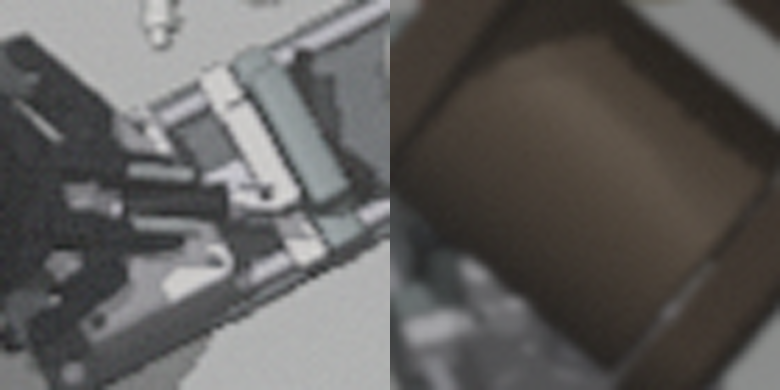

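The fingers hold the sleeve on both sides, around (170,200). Next I swing it up.

Call:
play_rows(moves="0 0.131 0 -2.5 0 -3.3 1; 0 0.131 0 -2.5 0 -3.3 1; 0 0.131 0 -2.5 0 -3.3 1")

```text
clock: 5.0
ee_pos: [0.5238, -0.0596, 0.1149]
tcp_rot: [2.007, 2.01, -0.39]
wrist_force: [-5.0, 4.3, -4.4]
width: 0.0139
grip_force: 59.1
```

Call:
play_rows(moves="0 0.131 0 -2.5 0 -3.3 1; 0 0.131 0 -2.5 0 -3.3 1; 0 0.131 0 -2.5 0 -3.3 1; 0 0.131 0 -2.5 0 -3.3 1")

```text
clock: 5.4
ee_pos: [0.5239, -0.0667, 0.1303]
tcp_rot: [-2.152, -2.154, -0.148]
wrist_force: [-3.7, 3.5, -1.6]
width: 0.0139
grip_force: 59.1
```

Call:
play_rows(moves="0 0.131 0 -2.5 0 -3.3 1; 0 0.131 0 -2.5 0 -3.3 1; 0 0.131 0 -2.5 0 -3.3 1; 0 0.131 0 -2.5 0 -3.3 1; 0 0.131 0 -2.5 0 -3.3 1; 0 0 0 0 0 0 1")

```text
clock: 6.0
ee_pos: [0.5239, -0.0856, 0.1409]
tcp_rot: [-1.757, -1.753, -0.737]
wrist_force: [0.1, 4.8, 24.5]
width: 0.0136
grip_force: 61.1
```

Call:
play_rows(moves="0 0 0 0 0 0 0.4; 0 0 0 0 0 0 0; 0 0 0 0 0 0 -0.3; 0 0 0 0 0 0 -0.3")

```text
clock: 6.4
ee_pos: [0.5232, -0.085, 0.1393]
tcp_rot: [-1.762, -1.762, -0.726]
wrist_force: [-0.6, -0.1, -0.3]
width: 0.055
grip_force: 0.0
```

```bash
python3 - <<'E'
from h import *
s=env.get_state();print(s["wrist_force"],s["ee_pos"],s["width"])
p=optics.read_camera("side"); T=p["image"][:,:,::-1]; u,v=map(int,proj(p,[.524,-.09,.13])); cv2.imwrite("pics/c3.png",cv2.resize(T[v-45:v+45,u-45:u+45],(450,450),interpolation=2))
for q in("handle","handle_grip"):
  for r in masks_of(p,q)[:2]:
    X,_=pts(p,r["region"]);print(q,r["conf"],r["uv"],np.round(np.percentile(X,[3,50,97],axis=0),3).tolist())
rows([([.5235,-.0915,.130],tilt(0))],-.3)
E
```

```text
[-0.6263645  -0.0625061  -0.34599339] [ 0.52324722 -0.08501782  0.13930821] 0.05495247261393529
handle 0.43 [353.0, 220.5] [[0.517, -0.095, 0.119], [0.525, -0.084, 0.149], [0.531, -0.081, 0.167]]
handle_grip 0.44 [352.5, 222.2] [[0.517, -0.094, 0.121], [0.525, -0.084, 0.15], [0.531, -0.081, 0.167]]
handle_grip 0.22 [354.8, 237.2] [[0.518, -0.093, 0.079], [0.525, -0.082, 0.102], [0.531, -0.025, 0.166]]
0 -0.13 0 -1.9 0 0.3 -0.3; 0 -0.131 0 -1.7 0.1 0.6 -0.3; 0 -0.13 0 -1.7 0 0.8 -0.3; 0 -0.131 0 -1.6 0.1 1.1 -0.3; 0 -0.13 0 -1.4 0 1.2 -0.3; -0.001 -0.131 0 -1.3 0 1.4 -0.3
end [ 0.5235 -0.0915  0.13  ]
```

View pics/c3.png

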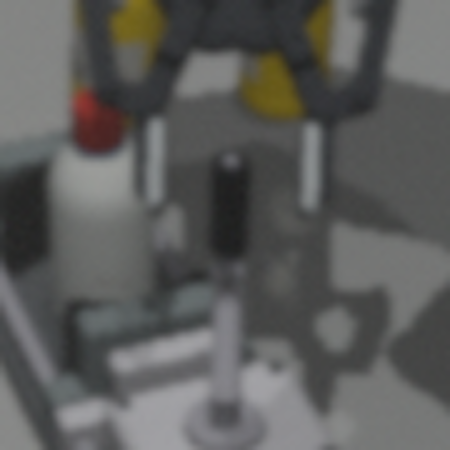

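Call:
play_rows(moves="0 -0.13 0 -1.9 0 0.3 -0.3; 0 -0.131 0 -1.7 0.1 0.6 -0.3; 0 -0.13 0 -1.7 0 0.8 -0.3; 0 -0.131 0 -1.6 0.1 1.1 -0.3; 0 -0.13 0 -1.4 0 1.2 -0.3; 0 -0.131 0 -1.3 0 1.4 -0.3; 0 0 0 0 0 0 0.5; 0 0 0 0 0 0 0.7")

```text
clock: 7.35
ee_pos: [0.5235, -0.0909, 0.1301]
tcp_rot: [-2.218, -2.222, -0.002]
wrist_force: [0.4, -0.6, -0.5]
width: 0.0265
grip_force: 0.0
```

Call:
play_rows(moves="0 0 0 0 0 0 1; 0 0 0 0 0 0 1; 0 0 0 0 0 0 1")

```text
clock: 7.65
ee_pos: [0.5236, -0.092, 0.1301]
tcp_rot: [-2.222, -2.219, -0.001]
wrist_force: [0.9, 4.4, 3.8]
width: 0.0147
grip_force: 58.3
```

```bash
cat > arc.py <<'E'
from h import *
import sys
# axis fixed; commanded angle a (deg clockwise from -y)
C=np.array([.5235,-.031]); 
def P(a): 
    t=np.radians(-90-a); return C+.0605*np.array([np.cos(t),np.sin(t)])
for spec in sys.argv[1:]:
    A=[float(v) for v in spec.split(",")]  # start,end,n
    g=np.linspace(A[0],A[1],int(A[2])+1); cur=P(g[0]); o=[]
    for a in g[1:]:
        d=np.round((P(a)-cur)*1000,1); cur=cur+d/1000
        o.append(f"0 0 0 {d[1]:g} {d[0]:g} 0 1")
    print(spec,"; ".join(o), cur.round(4))
E
python3 arc.py 0,40,8 40,80,8 80,120,8 120,136,8
python3 -c "
from h import *
s=env.get_state();print(s['ee_pos'],s['tcp_rot'],s['wrist_force'],s['joints'])"
```

```text
0,40,8 0 0 0 0.2 -5.3 0 1; 0 0 0 0.7 -5.2 0 1; 0 0 0 1.2 -5.2 0 1; 0 0 0 1.5 -5 0 1; 0 0 0 2.1 -4.9 0 1; 0 0 0 2.4 -4.7 0 1; 0 0 0 2.8 -4.4 0 1; 0 0 0 3.3 -4.2 0 1 [ 0.4846 -0.0773]
40,80,8 0 0 0 3.6 -3.9 0 1; 0 0 0 3.9 -3.6 0 1; 0 0 0 4.1 -3.2 0 1; 0 0 0 4.5 -2.8 0 1; 0 0 0 4.7 -2.4 0 1; 0 0 0 4.9 -2.1 0 1; 0 0 0 5 -1.5 0 1; 0 0 0 5.1 -1.2 0 1 [ 0.4639 -0.0415]
80,120,8 0 0 0 5.2 -0.7 0 1; 0 0 0 5.3 -0.2 0 1; 0 0 0 5.3 0.2 0 1; 0 0 0 5.2 0.7 0 1; 0 0 0 5.2 1.1 0 1; 0 0 0 5 1.6 0 1; 0 0 0 4.9 2 0 1; 0 0 0 4.7 2.5 0 1 [ 0.4711 -0.0007]
120,136,8 0 0 0 1.8 1.1 0 1; 0 0 0 1.8 1.1 0 1; 0 0 0 1.7 1.2 0 1; 0 0 0 1.7 1.3 0 1; 0 0 0 1.6 1.3 0 1; 0 0 0 1.6 1.4 0 1; 0 0 0 1.6 1.5 0 1; 0 0 0 1.5 1.5 0 1 [0.4815 0.0126]
[ 0.52359256 -0.09202224  0.13005507] [-2.22242691e+00 -2.21922427e+00 -6.32205068e-04] [0.87469183 4.40104725 3.83733008] [-2.98625087e-01  4.91887201e-01  1.89398787e+00  1.11223657e-03
  7.56298057e-01 -2.97992235e-01]
```

Call:
play_rows(moves="0 0 0 0.2 -5.3 0 1; 0 0 0 0.7 -5.2 0 1; 0 0 0 1.2 -5.2 0 1; 0 0 0 1.5 -5 0 1; 0 0 0 2.1 -4.9 0 1; 0 0 0 2.4 -4.7 0 1; 0 0 0 2.8 -4.4 0 1; 0 0 0 3.3 -4.2 0 1")

```text
clock: 8.45
ee_pos: [0.4842, -0.0774, 0.1301]
tcp_rot: [2.222, 2.221, -0.001]
wrist_force: [3.0, -0.9, 3.1]
width: 0.0147
grip_force: 58.4
```

Call:
play_rows(moves="0 0 0 3.6 -3.9 0 1; 0 0 0 3.9 -3.6 0 1; 0 0 0 4.1 -3.2 0 1; 0 0 0 4.5 -2.8 0 1; 0 0 0 4.7 -2.4 0 1; 0 0 0 4.9 -2.1 0 1; 0 0 0 5 -1.5 0 1; 0 0 0 5.1 -1.2 0 1")

```text
clock: 9.25
ee_pos: [0.4638, -0.0412, 0.1301]
tcp_rot: [2.222, 2.221, -0.001]
wrist_force: [3.6, -3.3, 3.2]
width: 0.0146
grip_force: 58.5
```

```bash
python3 - <<'E'
from h import *
s=env.get_state();print(s["ee_pos"],s["wrist_force"])
p=optics.read_camera("top"); X,_=pts(p); d=np.array([.379,-.925]);e=np.array([.925,.379])
a=(X[:,:2]-[.5235,-.031])@d; l=(X[:,:2]-[.5235,-.031])@e
m=(X[:,2]>.066)&(X[:,2]<.078)&(abs(l)<.055)&(a>.08)&(a<.28)
h,b=np.histogram(a[m],bins=np.arange(.08,.24,.004));print([(round(x,3),int(n)) for x,n in zip(b,h)])
for r in masks_of(p,"bottle")[:3]:
  X,uv=pts(p,r["region"]);c=p["image"][uv[:,1],uv[:,0]].astype(int);k=(c[:,0]>130)&(c[:,1]<80);
  if k.any(): print(X[k].mean(0),(X[k].mean(0)[:2]-[.5235,-.031])@d,(X[k].mean(0)[:2]-[.5235,-.031])@e)
E
```

```text
[ 0.46382106 -0.04124959  0.13006013] [ 3.57118587 -3.27073652  3.19102054]
[(np.float64(0.08), 0), (np.float64(0.084), 0), (np.float64(0.088), 1), (np.float64(0.092), 3), (np.float64(0.096), 5), (np.float64(0.1), 12), (np.float64(0.104), 43), (np.float64(0.108), 41), (np.float64(0.112), 38), (np.float64(0.116), 43), (np.float64(0.12), 25), (np.float64(0.124), 18), (np.float64(0.128), 11), (np.float64(0.132), 10), (np.float64(0.136), 2), (np.float64(0.14), 0), (np.float64(0.144), 2), (np.float64(0.148), 1), (np.float64(0.152), 1), (np.float64(0.156), 1), (np.float64(0.16), 1), (np.float64(0.164), 2), (np.float64(0.168), 0), (np.float64(0.172), 1), (np.float64(0.176), 0), (np.float64(0.18), 0), (np.float64(0.184), 0), (np.float64(0.188), 0), (np.float64(0.192), 8), (np.float64(0.196), 14), (np.float64(0.2), 13), (np.float64(0.204), 29), (np.float64(0.208), 45), (np.float64(0.212), 37), (np.float64(0.216), 43), (np.float64(0.22), 37), (np.float64(0.224), 2), (np.float64(0.228), 0), (np.float64(0.232), 0)]
[ 0.57773448 -0.17570292  0.13557084] 0.15440507188294472 -0.004675509647221899
[ 0.57277095 -0.35584716  0.12286542] 0.319157310150644 -0.0775414448622196
[ 0.49024367 -0.36546014  0.12320979] 0.29677148170409917 -0.15752249793243256
```

Call:
play_rows(moves="0 0 0 5.2 -0.7 0 1; 0 0 0 5.3 -0.2 0 1; 0 0 0 5.3 0.2 0 1; 0 0 0 5.2 0.7 0 1; 0 0 0 5.2 1.1 0 1; 0 0 0 5 1.6 0 1")

```text
clock: 9.95
ee_pos: [0.467, -0.0102, 0.1301]
tcp_rot: [2.221, 2.221, -0.001]
wrist_force: [4.4, -5.0, 1.5]
width: 0.0148
grip_force: 58.4
```

```bash
cat > ft.py <<'E'
from h import *
C=np.array([.5235,-.031])
f=[];
for i in range(1):
    s=env.get_state(); r=s["ee_pos"][:2]-C; u=r/np.linalg.norm(r); t=np.array([u[1],-u[0]])
    F=s["wrist_force"][:2]; print("ang",np.degrees(np.arctan2(-r[0],-r[1])).round(2),"rad",np.linalg.norm(r).round(4),"Ftan",(-F@t).round(2),"Frad",(F@u).round(2))
E
python3 ft.py; python3 arc.py 110,134,8 134,150,8
```

```text
ang 110.18 rad 0.0602 Ftan 3.17 Frad -5.88
110,134,8 0 0 0 2.9 1.2 0 1; 0 0 0 2.9 1.3 0 1; 0 0 0 2.8 1.4 0 1; 0 0 0 2.8 1.6 0 1; 0 0 0 2.6 1.8 0 1; 0 0 0 2.6 1.9 0 1; 0 0 0 2.4 2 0 1; 0 0 0 2.3 2.1 0 1 [0.4799 0.011 ]
134,150,8 0 0 0 1.5 1.5 0 1; 0 0 0 1.4 1.5 0 1; 0 0 0 1.4 1.6 0 1; 0 0 0 1.3 1.7 0 1; 0 0 0 1.3 1.7 0 1; 0 0 0 1.2 1.7 0 1; 0 0 0 1.2 1.8 0 1; 0 0 0 1.1 1.8 0 1 [0.4933 0.0214]
```

Call:
play_rows(moves="0 0 0 2.9 1.3 0 1; 0 0 0 2.9 1.4 0 1; 0 0 0 2.8 1.5 0 1; 0 0 0 2.7 1.6 0 1")

```text
clock: 10.35
ee_pos: [0.4726, 0.0009, 0.13]
tcp_rot: [2.221, 2.221, -0.001]
wrist_force: [3.0, -6.1, 2.2]
width: 0.0144
grip_force: 58.5
```

```bash
python3 ft.py
```

```text
ang 122.09 rad 0.06 Ftan 3.58 Frad -5.75
```

Call:
play_rows(moves="0 0 0 2.6 1.8 0 1; 0 0 0 2.6 1.9 0 1; 0 0 0 2.4 2 0 1; 0 0 0 2.3 2.1 0 1")

```text
clock: 10.75
ee_pos: [0.4804, 0.0106, 0.13]
tcp_rot: [2.221, 2.221, -0.002]
wrist_force: [3.2, -8.3, 2.3]
width: 0.0147
grip_force: 58.5
```

```bash
python3 ft.py
```

```text
ang 133.98 rad 0.06 Ftan 3.73 Frad -8.08
```

Call:
play_rows(moves="0 0 0 1.3 1.7 0 1; 0 0 0 1.3 1.6 0 1; 0 0 0 1.4 1.6 0 1")

```text
clock: 11.05
ee_pos: [0.4849, 0.0147, 0.13]
tcp_rot: [-2.221, -2.221, 0.002]
wrist_force: [1.4, -7.3, 3.3]
width: 0.0148
grip_force: 58.6
```

```bash
python3 ft.py
```

```text
ang 139.78 rad 0.0598 Ftan 3.68 Frad -6.45
```

Call:
play_rows(moves="0 0 0 1.3 1.7 0 1; 0 0 0 1.3 1.7 0 1; 0 0 0 1.2 1.7 0 1")

```text
clock: 11.35
ee_pos: [0.4899, 0.0184, 0.1299]
tcp_rot: [-2.221, -2.221, 0.003]
wrist_force: [1.8, -7.4, 4.3]
width: 0.0146
grip_force: 58.6
```

```bash
python3 ft.py; python3 arc.py 146,158,6 158,170,12 170,182,12;  python3 - <<'E'
from h import *
p=optics.read_camera("top"); X,_=pts(p); d=np.array([.379,-.925]);e=np.array([.925,.379])
a=(X[:,:2]-[.5235,-.031])@d; l=(X[:,:2]-[.5235,-.031])@e
m=(X[:,2]>.066)&(X[:,2]<.078)&(abs(l)<.055)&(a>.08)&(a<.28)
h,b=np.histogram(a[m],bins=np.arange(.10,.24,.004));print(h.tolist())
for r in masks_of(p,"bottle")[:3]:
  X,uv=pts(p,r["region"]);c=p["image"][uv[:,1],uv[:,0]].astype(int);k=(c[:,0]>130)&(c[:,1]<80);
  if k.any(): print(X[k].mean(0),(X[k].mean(0)[:2]-[.5235,-.031])@d,(X[k].mean(0)[:2]-[.5235,-.031])@e)
E
```

```text
ang 145.75 rad 0.0598 Ftan 2.68 Frad -7.17
146,158,6 0 0 0 1.2 1.8 0 1; 0 0 0 1 1.8 0 1; 0 0 0 1.1 1.8 0 1; 0 0 0 0.9 1.9 0 1; 0 0 0 0.9 1.9 0 1; 0 0 0 0.8 2 0 1 [0.5009 0.0251]
158,170,12 0 0 0 0.4 1 0 1; 0 0 0 0.4 1 0 1; 0 0 0 0.3 1 0 1; 0 0 0 0.3 1 0 1; 0 0 0 0.4 1 0 1; 0 0 0 0.3 1 0 1; 0 0 0 0.2 1 0 1; 0 0 0 0.3 1 0 1; 0 0 0 0.3 1.1 0 1; 0 0 0 0.2 1 0 1; 0 0 0 0.2 1 0 1; 0 0 0 0.2 1.1 0 1 [0.513  0.0286]
170,182,12 0 0 0 0.2 1 0 1; 0 0 0 0.1 1.1 0 1; 0 0 0 0.2 1 0 1; 0 0 0 0.1 1.1 0 1; 0 0 0 0.1 1 0 1; 0 0 0 0.1 1.1 0 1; 0 0 0 0 1 0 1; 0 0 0 0.1 1.1 0 1; 0 0 0 0 1 0 1; 0 0 0 0 1.1 0 1; 0 0 0 0 1.1 0 1; 0 0 0 -0 1 0 1 [0.5256 0.0295]
[0, 1, 2, 5, 3, 20, 44, 44, 38, 38, 26, 19, 12, 4, 2, 1, 1, 1, 0, 0, 0, 0, 0, 2, 13, 13, 33, 43, 40, 40, 37, 2, 0, 0]
[ 0.5808723  -0.18669098  0.13480152] 0.16575825452382928 -0.005937506425474788
[ 0.57721322 -0.35760931  0.12040336] 0.3224709213901758 -0.07410020403954962
[ 0.49177699 -0.3641758   0.12179537] 0.2961645886630724 -0.15561741515785485
```

Call:
play_rows(moves="0 0 0 1.0 1.9 0 1; 0 0 0 1 1.8 0 1; 0 0 0 1.1 1.8 0 1")

```text
clock: 11.75
ee_pos: [0.4952, 0.0215, 0.13]
tcp_rot: [-2.221, -2.221, 0.003]
wrist_force: [-0.8, -7.5, 5.2]
width: 0.0147
grip_force: 58.7
```

```bash
python3 ft.py
```

```text
ang 151.65 rad 0.0597 Ftan 4.22 Frad -6.19
```

Call:
play_rows(moves="0 0 0 0.9 1.9 0 1; 0 0 0 0.9 1.9 0 1; 0 0 0 0.7 2 0 1")

```text
clock: 12.05
ee_pos: [0.5007, 0.0241, 0.1299]
tcp_rot: [-2.22, -2.221, 0.004]
wrist_force: [-1.4, -6.3, 6.2]
width: 0.0145
grip_force: 58.7
```

```bash
python3 ft.py
```

```text
ang 157.55 rad 0.0596 Ftan 3.68 Frad -5.32
```

Call:
play_rows(moves="0 0 0 0.4 1 0 1; 0 0 0 0.4 1 0 1; 0 0 0 0.3 1 0 1; 0 0 0 0.3 1 0 1")

```text
clock: 12.45
ee_pos: [0.5046, 0.0255, 0.1299]
tcp_rot: [-2.22, -2.221, 0.004]
wrist_force: [-1.9, -6.8, 5.6]
width: 0.0145
grip_force: 58.7
```

```bash
python3 ft.py
```

```text
ang 161.47 rad 0.0596 Ftan 3.91 Frad -5.81
```

Call:
play_rows(moves="0 0 0 0.4 1 0 1; 0 0 0 0.3 1 0 1; 0 0 0 0.2 1 0 1; 0 0 0 0.3 1 0 1")

```text
clock: 12.85
ee_pos: [0.5085, 0.0267, 0.1299]
tcp_rot: [-2.22, -2.221, 0.004]
wrist_force: [-3.0, -7.4, 7.0]
width: 0.0144
grip_force: 58.7
```

```bash
python3 ft.py
```

```text
ang 165.44 rad 0.0596 Ftan 4.8 Frad -6.42
```

Call:
play_rows(moves="0 0 0 0.2 1 0 1; 0 0 0 0.2 1 0 1; 0 0 0 0.2 1 0 1; 0 0 0 0.1 1 0 1")

```text
clock: 13.25
ee_pos: [0.5124, 0.0274, 0.1299]
tcp_rot: [-2.22, -2.22, 0.004]
wrist_force: [-2.5, -6.0, 7.3]
width: 0.0147
grip_force: 58.8
```

```bash
python3 ft.py
```

```text
ang 169.23 rad 0.0595 Ftan 3.58 Frad -5.38
```

Call:
play_rows(moves="0 0 0 0.2 1 0 1; 0 0 0 0.1 1.1 0 1; 0 0 0 0.2 1 0 1; 0 0 0 0.1 1 0 1")

```text
clock: 13.65
ee_pos: [0.5164, 0.028, 0.1299]
tcp_rot: [-2.22, -2.22, 0.005]
wrist_force: [-2.5, -5.7, 6.6]
width: 0.0146
grip_force: 58.8
```

```bash
python3 ft.py
```

```text
ang 173.18 rad 0.0595 Ftan 3.14 Frad -5.34
```

Call:
play_rows(moves="0 0 0 0.1 1 0 1; 0 0 0 0.1 1.1 0 1; 0 0 0 0 1 0 1; 0 0 0 0.1 1 0 1")

```text
clock: 14.05
ee_pos: [0.5204, 0.0284, 0.1299]
tcp_rot: [-2.22, -2.22, 0.005]
wrist_force: [-3.5, -6.4, 7.7]
width: 0.0147
grip_force: 58.9
```

```bash
python3 ft.py; python3 arc.py 177,189,12 189,201,12;  python3 - <<'E'
from h import *
p=optics.read_camera("top"); X,_=pts(p); d=np.array([.379,-.925]);e=np.array([.925,.379])
a=(X[:,:2]-[.5235,-.031])@d; l=(X[:,:2]-[.5235,-.031])@e
m=(X[:,2]>.066)&(X[:,2]<.078)&(abs(l)<.055)&(a>.08)&(a<.28)
h,b=np.histogram(a[m],bins=np.arange(.10,.24,.004));print(h.tolist())
for r in masks_of(p,"bottle")[:3]:
  X,uv=pts(p,r["region"]);c=p["image"][uv[:,1],uv[:,0]].astype(int);k=(c[:,0]>130)&(c[:,1]<80);
  if k.any(): print(X[k].mean(0),(X[k].mean(0)[:2]-[.5235,-.031])@d,(X[k].mean(0)[:2]-[.5235,-.031])@e)
E
```

```text
ang 177.03 rad 0.0595 Ftan 3.85 Frad -6.19
177,189,12 0 0 0 0 1.1 0 1; 0 0 0 0.1 1 0 1; 0 0 0 -0 1.1 0 1; 0 0 0 -0 1 0 1; 0 0 0 -0.1 1.1 0 1; 0 0 0 0 1 0 1; 0 0 0 -0.1 1.1 0 1; 0 0 0 -0 1 0 1; 0 0 0 -0.1 1.1 0 1; 0 0 0 -0.2 1 0 1; 0 0 0 -0.1 1.1 0 1; 0 0 0 -0.2 1 0 1 [0.5329 0.0287]
189,201,12 0 0 0 -0.2 1 0 1; 0 0 0 -0.2 1.1 0 1; 0 0 0 -0.2 1 0 1; 0 0 0 -0.2 1 0 1; 0 0 0 -0.3 1.1 0 1; 0 0 0 -0.2 1 0 1; 0 0 0 -0.3 1 0 1; 0 0 0 -0.3 1 0 1; 0 0 0 -0.3 1 0 1; 0 0 0 -0.4 1 0 1; 0 0 0 -0.3 1 0 1; 0 0 0 -0.4 1 0 1 [0.5452 0.0255]
[0, 0, 0, 0, 2, 5, 3, 8, 43, 42, 42, 39, 23, 21, 18, 6, 1, 1, 1, 1, 1, 1, 0, 4, 14, 16, 30, 44, 44, 40, 37, 1, 0, 0]
[ 0.57191792 -0.35314663  0.12415603] 0.3163360236725838 -0.07730699797532195
[ 0.49116755 -0.35962322  0.12065582] 0.29172248192335687 -0.15445572085843445
```

Call:
play_rows(moves="0 0 0 0 1.1 0 1; 0 0 0 0.1 1 0 1; 0 0 0 0 1.1 0 1; 0 0 0 0 1 0 1")

```text
clock: 14.55
ee_pos: [0.5245, 0.0284, 0.1299]
tcp_rot: [-2.22, -2.22, 0.005]
wrist_force: [-2.6, -5.4, 7.5]
width: 0.0141
grip_force: 58.9
```

```bash
python3 ft.py
```

```text
ang -179.0 rad 0.0594 Ftan 2.51 Frad -5.46
```

Call:
play_rows(moves="0 0 0 -0.1 1.1 0 1; 0 0 0 0 1 0 1; 0 0 0 -0.1 1.1 0 1; 0 0 0 0 1 0 1")

```text
clock: 14.95
ee_pos: [0.5287, 0.0282, 0.1299]
tcp_rot: [-2.22, -2.22, 0.005]
wrist_force: [-3.9, -6.5, 7.5]
width: 0.0145
grip_force: 59.0
```

```bash
python3 ft.py
```

```text
ang -174.98 rad 0.0595 Ftan 3.27 Frad -6.79
```

Call:
play_rows(moves="0 0 0 -0.1 1.1 0 1; 0 0 0 -0.2 1 0 1; 0 0 0 -0.1 1.1 0 1; 0 0 0 -0.2 1 0 1")

```text
clock: 15.35
ee_pos: [0.5328, 0.0277, 0.1299]
tcp_rot: [-2.22, -2.22, 0.005]
wrist_force: [-5.1, -5.7, 8.3]
width: 0.0145
grip_force: 59.0
```

```bash
python3 ft.py
```

```text
ang -171.01 rad 0.0594 Ftan 4.11 Frad -6.39
```

Call:
play_rows(moves="0 0 0 -0.2 1 0 1; 0 0 0 -0.2 1.1 0 1; 0 0 0 0 0 0 1")

```text
clock: 15.65
ee_pos: [0.535, 0.0273, 0.1299]
tcp_rot: [-2.22, -2.22, 0.005]
wrist_force: [-4.7, -5.8, 7.8]
width: 0.0146
grip_force: 59.1
```

```bash
python3 ft.py
```

```text
ang -168.83 rad 0.0594 Ftan 3.53 Frad -6.64
```

Call:
play_rows(moves="0 0 0 -0.2 1 0 1; 0 0 0 -0.2 1 0 1; 0 0 0 0 0 0 1")

```text
clock: 15.95
ee_pos: [0.5369, 0.0269, 0.1299]
tcp_rot: [-2.22, -2.22, 0.005]
wrist_force: [-3.4, -6.0, 9.2]
width: 0.0148
grip_force: 59.1
```

```bash
python3 ft.py
```

```text
ang -166.94 rad 0.0594 Ftan 1.98 Frad -6.61
```

Call:
play_rows(moves="0 0 0 -0.3 1.1 0 1; 0 0 0 -0.2 1 0 1; 0 0 0 0 0 0 1")

```text
clock: 16.25
ee_pos: [0.539, 0.0264, 0.1299]
tcp_rot: [-2.22, -2.22, 0.006]
wrist_force: [-4.7, -4.8, 9.9]
width: 0.0148
grip_force: 59.2
```

```bash
python3 ft.py
```

```text
ang -164.92 rad 0.0594 Ftan 3.27 Frad -5.89
```

```bash
python3 - <<'E'
from h import *
o=[]
for n in("top","side"):
    p=optics.read_camera(n); T=p["image"][:,:,::-1]; u,v=map(int,proj(p,[.57,-.15,.09])); o.append(cv2.resize(T[v-50:v+50,u-50:u+50],(400,400),interpolation=2))
cv2.imwrite("pics/c4.png",np.hstack(o))
E
python3 arc.py 195,207,12 207,219,12
```

```text
195,207,12 0 0 0 -0.3 1 0 1; 0 0 0 -0.3 1 0 1; 0 0 0 -0.3 1 0 1; 0 0 0 -0.3 1 0 1; 0 0 0 -0.4 1 0 1; 0 0 0 -0.4 1 0 1; 0 0 0 -0.3 1 0 1; 0 0 0 -0.4 1 0 1; 0 0 0 -0.5 0.9 0 1; 0 0 0 -0.4 1 0 1; 0 0 0 -0.5 1 0 1; 0 0 0 -0.4 0.9 0 1 [0.551  0.0229]
207,219,12 0 0 0 -0.5 0.9 0 1; 0 0 0 -0.5 1 0 1; 0 0 0 -0.5 0.9 0 1; 0 0 0 -0.5 0.9 0 1; 0 0 0 -0.6 0.9 0 1; 0 0 0 -0.6 0.9 0 1; 0 0 0 -0.5 0.9 0 1; 0 0 0 -0.6 0.8 0 1; 0 0 0 -0.7 0.9 0 1; 0 0 0 -0.6 0.8 0 1; 0 0 0 -0.6 0.9 0 1; 0 0 0 -0.7 0.8 0 1 [0.5616 0.016 ]
```

View pics/c4.png

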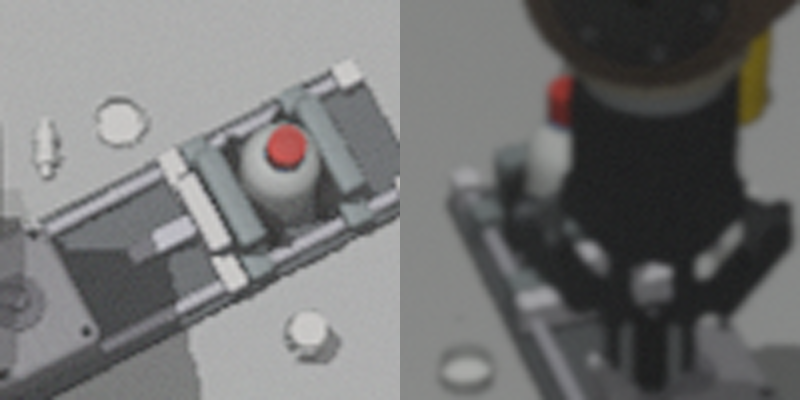

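The bottle is upright between the jaws (cap at (287,145), opposite jaw at (330,145)). A small gap is left, so I keep cranking in small steps.

Call:
play_rows(moves="0 0 0 -0.3 1 0 1; 0 0 0 -0.3 1 0 1; 0 0 0 -0.3 1 0 1; 0 0 0 0 0 0 1")

```text
clock: 16.75
ee_pos: [0.5417, 0.0256, 0.1298]
tcp_rot: [-2.219, -2.219, 0.006]
wrist_force: [-5.6, -4.6, 9.8]
width: 0.0144
grip_force: 59.4
```

```bash
python3 ft.py
```

```text
ang -162.21 rad 0.0594 Ftan 3.9 Frad -6.12
```

Call:
play_rows(moves="0 0 0 -0.3 1 0 1; 0 0 0 -0.4 1 0 1; 0 0 0 -0.3 1 0 1; 0 0 0 0 0 0 1")

```text
clock: 17.15
ee_pos: [0.5443, 0.0247, 0.1298]
tcp_rot: [-2.219, -2.219, 0.007]
wrist_force: [-7.3, -3.9, 10.2]
width: 0.0145
grip_force: 59.6
```

```bash
python3 ft.py
```

```text
ang -159.49 rad 0.0595 Ftan 5.44 Frad -6.18
```

Call:
play_rows(moves="0 0 0 -0.4 1 0 1; 0 0 0 -0.4 1 0 1; 0 0 0 -0.4 1 0 1; 0 0 0 0 0 0 1")

```text
clock: 17.55
ee_pos: [0.547, 0.0236, 0.1298]
tcp_rot: [-2.218, -2.218, 0.008]
wrist_force: [-8.6, -3.8, 12.6]
width: 0.0146
grip_force: 59.7
```

```bash
python3 ft.py
```

```text
ang -156.73 rad 0.0594 Ftan 6.44 Frad -6.88
```

Call:
play_rows(moves="0 0 0 -0.5 0.9 0 1; 0 0 0 -0.5 1 0 1; 0 0 0 -0.4 0.9 0 1; 0 0 0 0 0 0 1")

```text
clock: 17.95
ee_pos: [0.5495, 0.0225, 0.1298]
tcp_rot: [-2.218, -2.218, 0.008]
wrist_force: [-10.1, -1.7, 12.9]
width: 0.0142
grip_force: 59.8
```

```bash
python3 ft.py
```

```text
ang -154.06 rad 0.0595 Ftan 8.33 Frad -5.95
```

Call:
play_rows(moves="0 0 0 0 0 0 1; 0 0 0 0 0 0 1")

```text
clock: 18.15
ee_pos: [0.5495, 0.0224, 0.1298]
tcp_rot: [-2.218, -2.218, 0.008]
wrist_force: [-9.9, -1.6, 12.4]
width: 0.0144
grip_force: 59.8
```

```bash
python3 ft.py
```

```text
ang -154.02 rad 0.0594 Ftan 8.16 Frad -5.8
```

```bash
cat > fold.py <<'E'
from h import *
piv=np.array([.5495,.0224,.109]); az=np.radians(64)
out=np.array([np.cos(az),np.sin(az),0]); hx=np.array([out[1],-out[0],0])  # tool x=out, y=hx(az -26), z down
B=R.from_matrix(np.c_[out,hx,[0,0,-1]])
def Q(t): return B*R.from_rotvec([0,np.radians(t),0])
def pose(t,h=None,q=None):  # tool tilt t; handle elevation
    S=piv+.038*(np.cos(np.radians(h))*-out+np.sin(np.radians(h))*np.array([0,0,1])); q=Q(t); return S+q.apply([0,0,.010]),q
E
python3 - <<'E'
from fold import *
rows([pose(0,90),pose(-45,90)],-.3)
rows([pose(-45+a,90-a) for a in np.arange(7.5,91,7.5)],1,start=pose(-45,90))
E
```

```text
-0.002 0 0.113 0 0 -1.8 -0.3; -0.001 0.001 0.114 0 0 -1.8 -0.3; -0.002 0 0.113 0 0 -1.8 -0.3; -0.002 0.001 0.114 0 -0.1 -1.8 -0.3; 0 -0.131 0 -1.2 0 -0.5 -0.3; 0 -0.131 0 -1.2 0 -0.3 -0.3; 0 -0.131 0 -1.3 0 -0.2 -0.3; 0 -0.131 0 -1.3 0 0 -0.3
0 -0.131 0 -1.2 0 0.2 -0.3; 0 -0.131 0 -1.3 0 0.3 -0.3
end [0.5464 0.0161 0.1399]
0 0.131 0 -2 0 3.7 1; 0 0.131 0 -1.9 0 3.6 1; 0 0.131 0 -2 0 3.7 1; 0 0.131 0 -2 0 3.6 1; 0 0.13 0 -2 0 3.7 1; 0 0.131 0 -1.9 0 3.6 1; 0 0.131 0 -2 0 3.7 1; 0 0.131 0 -2 0 3.6 1
0 0.131 0 -1.9 0 3.7 1; 0 0.131 0 -2 0 3.6 1; 0 0.131 0 -2 0 3.7 1; 0 0.131 0 -1.9 0 3.6 1
end [ 0.5359 -0.0054  0.102 ]
```

Call:
play_rows(moves="0 0 0 0 0 0 0.5; 0 0 0 0 0 0 0; 0 0 0 0 0 0 -0.3; 0 0 0 0 0 0 -0.3")

```text
clock: 18.55
ee_pos: [0.5522, 0.022, 0.1297]
tcp_rot: [-2.221, -2.221, 0.001]
wrist_force: [0.1, -0.2, -0.2]
width: 0.0553
grip_force: 0.0
```

```bash
python3 - <<'E'
from fold import *
rows([pose(0,90),pose(-45,90)],-.3)
E
```

```text
0 0 0.113 0.1 -0.7 -1.8 -0.3; 0 0 0.114 0 -0.7 -1.8 -0.3; -0.001 0 0.113 0 -0.7 -1.8 -0.3; 0 0.001 0.114 -0.2 -0.7 -1.9 -0.3; 0 -0.131 0 -1.2 0 -0.5 -0.3; 0 -0.131 0 -1.2 0 -0.3 -0.3; 0 -0.131 0 -1.2 0 -0.2 -0.3; 0 -0.131 0 -1.3 0 0 -0.3
0 -0.131 0 -1.3 0 0.2 -0.3; 0 -0.131 0 -1.2 0 0.3 -0.3
end [0.5464 0.0161 0.14  ]
```

Call:
play_rows(moves="0 0 0.113 0.1 -0.7 -1.8 -0.3; 0 0 0.114 0 -0.7 -1.8 -0.3; 0 0 0.113 0 -0.7 -1.8 -0.3; 0 0 0.114 -0.2 -0.7 -1.9 -0.3; 0 -0.131 0 -1.2 0 -0.5 -0.3; 0 -0.131 0 -1.2 0 -0.3 -0.3; 0 -0.131 0 -1.2 0 -0.2 -0.3; 0 -0.131 0 -1.3 0 0 -0.3")

```text
clock: 19.35
ee_pos: [0.5479, 0.0181, 0.1398]
tcp_rot: [2.366, 1.477, -0.64]
wrist_force: [-0.0, -0.1, -0.4]
width: 0.0557
grip_force: 0.0
```

Call:
play_rows(moves="0 -0.131 0 -1.3 0 0.2 -0.3; 0 -0.131 0 -1.2 0 0.3 -0.3; 0 0 0 0 0 0 -0.3; 0 0 0 0 0 0 -0.3")

```text
clock: 19.75
ee_pos: [0.5464, 0.0163, 0.1394]
tcp_rot: [2.188, 1.369, -0.906]
wrist_force: [0.4, -0.7, -0.8]
width: 0.0555
grip_force: 0.0
```

```bash
python3 - <<'E'
from h import *
s=env.get_state();print(s["ee_pos"],s["wrist_force"],s["joints"])
o=[]
for n in("top","side"):
    p=optics.read_camera(n); T=p["image"][:,:,::-1]; u,v=map(int,proj(p,[.54,0.01,.13])); o.append(cv2.resize(T[v-45:v+45,u-45:u+45],(400,400),interpolation=2))
    for r in masks_of(p,"handle_grip")[:2]:
        X,_=pts(p,r["region"]);print(n,r["conf"],r["uv"],np.round(np.percentile(X,[3,50,97],axis=0),3).tolist())
cv2.imwrite("pics/c5.png",np.hstack(o))
E
```

```text
[0.54639859 0.01631823 0.1394473 ] [ 0.4245986  -0.69142429 -0.77768729] [ 0.17600161  0.71550773  1.63433978 -0.62125073  1.36831236  0.94182955]
```

View pics/c5.png

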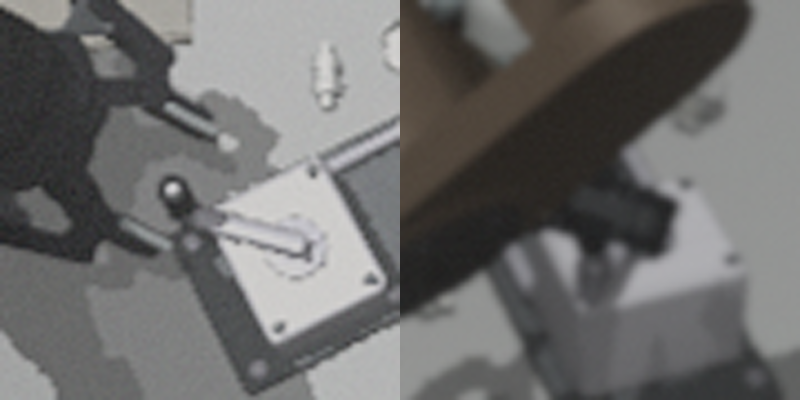

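```bash
python3 - <<'E'
from h import *
p=optics.read_camera("top"); u,v=map(int,proj(p,[.54,0.01,.13])); u0,v0=u-45,v-45
f=lambda X:np.round((np.array(proj(p,X))-[u0,v0])*400/90)
for X in([.5495,.0224,.167],[.5495,.0224,.14],[.5235,-.031,.098],[.5495,.0224,.105]): print(X,f(X))
s=env.get_state();q=R.from_rotvec(s["tcp_rot"])
for y in(-.028,0,.028):print("finger",y,f(s["ee_pos"]+q.apply([0,y,0])),f(s["ee_pos"]+q.apply([0,y,-.02])))
X,uv=pts(p); m=(X[:,2]>.15)&(X[:,2]<.175)&(np.hypot(X[:,0]-.5495,X[:,1]-.0224)<.014);print(X[m].round(3).tolist())
E
```

```text
[0.5495, 0.0224, 0.167] [170. 175.]
[0.5495, 0.0224, 0.14] [175. 184.]
[0.5235, -0.031, 0.098] [286. 238.]
[0.5495, 0.0224, 0.105] [182. 196.]
finger -0.028 [169. 239.] [140. 224.]
finger 0 [189. 189.] [161. 174.]
finger 0.028 [209. 139.] [182. 124.]
[[0.55, 0.025, 0.169], [0.551, 0.023, 0.164], [0.55, 0.021, 0.169], [0.548, 0.028, 0.169], [0.548, 0.025, 0.168], [0.547, 0.023, 0.172], [0.547, 0.021, 0.169], [0.547, 0.019, 0.168], [0.546, 0.03, 0.169], [0.546, 0.028, 0.167], [0.546, 0.026, 0.168], [0.546, 0.023, 0.166], [0.545, 0.021, 0.171], [0.545, 0.019, 0.171], [0.546, 0.017, 0.162], [0.544, 0.03, 0.167], [0.543, 0.028, 0.169], [0.543, 0.026, 0.169], [0.543, 0.023, 0.168], [0.543, 0.021, 0.168], [0.543, 0.019, 0.166], [0.543, 0.017, 0.165], [0.542, 0.031, 0.166], [0.541, 0.028, 0.169], [0.542, 0.026, 0.164], [0.541, 0.024, 0.166], [0.54, 0.021, 0.173], [0.541, 0.019, 0.167], [0.54, 0.017, 0.169], [0.543, 0.016, 0.152], [0.539, 0.028, 0.166], [0.538, 0.026, 0.17], [0.539, 0.024, 0.168], [0.539, 0.022, 0.163], [0.538, 0.019, 0.169], [0.539, 0.018, 0.161], [0.538, 0.029, 0.159], [0.536, 0.026, 0.168], [0.537, 0.024, 0.166], [0.537, 0.022, 0.165], [0.538, 0.02, 0.158], [0.538, 0.018, 0.155], [0.537, 0.027, 0.154], [0.536, 0.025, 0.158], [0.537, 0.021, 0.153]]
```

Call:
play_rows(moves="0 0 0 0 -3 0 -0.3; 0 0 0 0 0 0 0.3; 0 0 0 0 0 0 0.6; 0 0 0 0 0 0 1; 0 0 0 0 0 0 1; 0 0 0 0 0 0 1; 0 0 0 0 0 0 1")

```text
clock: 20.7
ee_pos: [0.5432, 0.0174, 0.1405]
tcp_rot: [2.186, 1.366, -0.909]
wrist_force: [-4.5, 2.9, 5.0]
width: 0.0139
grip_force: 58.5
```

```bash
python3 ft.py; python3 -c "
from h import *
s=env.get_state();print(R.from_rotvec(s['tcp_rot']).inv().apply(s['wrist_force']))"
```

```text
ang -157.8 rad 0.0523 Ftan 5.24 Frad 1.0
[-3.04813141 -5.29954776 -3.94904866]
```

Call:
play_rows(moves="0 0.131 0 -2 -0.5 3.7 1; 0 0.131 0 -1.9 -0.3 3.6 1; 0 0.131 0 -2 0 3.7 1; 0 0.131 0 -2 0 3.6 1")

```text
clock: 21.1
ee_pos: [0.5369, 0.0041, 0.1334]
tcp_rot: [2.531, 1.583, -0.327]
wrist_force: [-2.2, -0.4, -2.3]
width: 0.014
grip_force: 59.2
```

Call:
play_rows(moves="0 0.131 0 -2 0 3.7 1; 0 0.131 0 -1.9 0 3.6 1; 0 0.131 0 -2 0 3.7 1; 0 0.131 0 -2 0 3.6 1")

```text
clock: 21.5
ee_pos: [0.5341, -0.0047, 0.1198]
tcp_rot: [-2.539, -1.588, -0.325]
wrist_force: [2.7, -1.2, -0.5]
width: 0.014
grip_force: 59.5
```

```bash
python3 -c "
from h import *
s=env.get_state();print(R.from_rotvec(s['tcp_rot']).inv().apply(s['wrist_force']),s['joints'])"
```

```text
[-0.01496317  2.90134279  0.55477605] [-0.25057601  0.4950594   1.96386732  0.40396508  0.66644556 -0.11441474]
```

Call:
play_rows(moves="0 0.131 0 -1.9 0.8 3.7 1; 0 0.131 0 -2 0.7 3.6 1; 0 0.131 0 -2 0.3 3.7 1; 0 0.131 0 -1.9 0.2 3.6 1; 0 0 0 0 0 0 1")

```text
clock: 22.0
ee_pos: [0.5341, -0.0062, 0.1024]
tcp_rot: [-2.214, -1.377, -0.868]
wrist_force: [4.0, -3.2, 10.3]
width: 0.0138
grip_force: 59.5
```

```bash
python3 -c "
from h import *
s=env.get_state();print(R.from_rotvec(s['tcp_rot']).inv().apply(s['wrist_force']),s['joints'])"
```

```text
[ 6.20798065  4.97820188 -8.34633593] [-0.47731062  0.61353768  2.06751107  1.10647669  0.86675533 -0.94139837]
```

Call:
play_rows(moves="0 0 0 0 0.8 0 1; 0 0 0 0 0 0 0.5; 0 0 0 0 0 0 0; 0 0 0 0 0 0 -0.4; 0 0 0 0 0 0 -0.6; 0 0 0 0 0 -20 -0.6; 0 0 0 0 0 -40 -0.6; 0 0 0 0 0 -40 -0.6")

```text
clock: 22.8
ee_pos: [0.5038, -0.0657, 0.1769]
tcp_rot: [-2.213, -1.383, -0.857]
wrist_force: [1.1, -0.2, 0.7]
width: 0.0685
grip_force: 0.0
```

```bash
python3 - <<'E'
from h import *
s=env.get_state();print(s["ee_pos"],s["wrist_force"],s["joints"])
o=[]
for n in("top","side"):
    p=optics.read_camera(n); T=p["image"][:,:,::-1]; u,v=map(int,proj(p,[.55,-.08,.1])); o.append(cv2.resize(T[v-55:v+55,u-55:u+55],(400,400),interpolation=2))
    for r in masks_of(p,"handle_grip")[:1]:
        X,_=pts(p,r["region"]);print(n,r["conf"],r["uv"],np.round(np.percentile(X,[3,50,97],axis=0),3).tolist())
cv2.imwrite("pics/c6.png",np.hstack(o))
E
```

```text
[ 0.50384691 -0.06570951  0.17688865] [ 1.09608415 -0.23579168  0.68415911] [-0.61318896  0.47250145  2.02513736  0.89591677  1.02507772 -0.79475493]
top 0.55 [292.8, 258.2] [[0.52, -0.029, 0.077], [0.53, -0.01, 0.116], [0.544, 0.01, 0.123]]
side 0.69 [349.1, 260.5] [[0.521, -0.024, 0.108], [0.533, 0.0, 0.115], [0.545, 0.022, 0.119]]
```

View pics/c6.png

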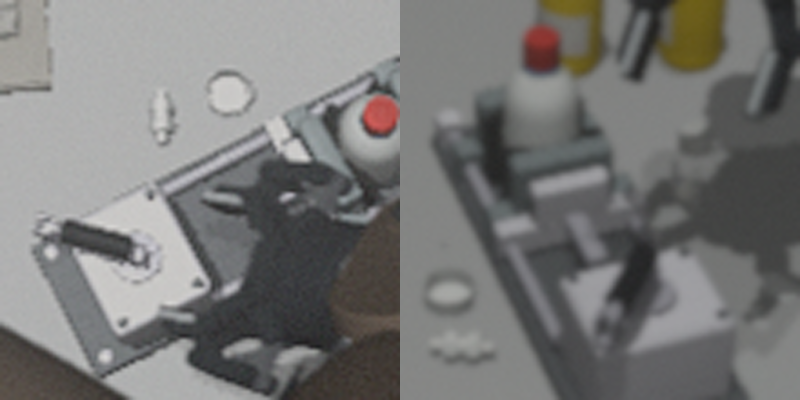

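```bash
python3 - <<'E'
from h import *
for k in range(2):
  for n in("top","side"):
    p=optics.read_camera(n); X,uv=pts(p); c=p["image"][uv[:,1],uv[:,0]].astype(int).sum(1)
    m=(X[:,2]>.107)&(X[:,2]<.124)&(np.hypot(X[:,0]-.534,X[:,1]+.003)<.032)&(c<200)
    Y=X[m]; 
    vx,vy,x0,y0=cv2.fitLine((Y[:,:2]*1000).astype(np.float32),cv2.DIST_HUBER,0,.01,.01).ravel()
    print(n,m.sum(),"az",np.degrees(np.arctan2(abs(vy),vx*np.sign(vy))).round(2),x0,y0,"from C",np.degrees(np.arctan2(y0+31,x0-523.5)).round(1),Y[:,2].max())
    if n=="top":
      for r in masks_of(p,"bottle")[:3]:
        X,uv=pts(p,r["region"]);c=p["image"][uv[:,1],uv[:,0]].astype(int);kk=(c[:,0]>130)&(c[:,1]<80)
        if kk.any(): print(X[kk].mean(0).round(4),r["uv"])
E
```

```text
top 47 az 70.95 526.1476 -9.696318 from C 82.9 0.12118659414460264
[ 0.4918 -0.3661  0.1252] [441.1, 264.6]
[ 0.5711 -0.3585  0.1203] [434.6, 229.3]
[ 0.5864 -0.1999  0.1358] [368.9, 231.3]
side 115 az 72.89 529.96985 -3.408187 from C 76.8 0.12016594269744396
top 41 az 70.23 525.6783 -10.092806 from C 84.1 0.12205075773128082
[ 0.4892 -0.3663  0.1256] [441.2, 264.7]
[ 0.5858 -0.1986  0.136 ] [367.6, 231.3]
[ 0.5748 -0.352   0.1192] [434.0, 227.1]
side 115 az 72.74 530.3044 -3.2785609 from C 76.2 0.12034409301491833
```

```bash
python3 - <<'E'
from h import *
for k in range(3):
  for n in("top","side"):
    p=optics.read_camera(n)
    for r in masks_of(p,"handle_grip")[:1]:
        X,_=pts(p,r["region"]); Y=X[(X[:,2]>.104)&(X[:,2]<.126)&(np.hypot(X[:,0]-.534,X[:,1])<.06)]
        A=(Y[:,:2]*1000).astype(np.float32)
        vx,vy,x0,y0=cv2.fitLine(A,cv2.DIST_HUBER,0,.01,.01).ravel()
        rc=cv2.minAreaRect(A)
        # image-based: mask principal axis and pixel ends mapped on z=.113
        vv,uu=np.nonzero(r["region"]); T=np.array(p["world_from_camera"])
        d=np.c_[(uu-p["cx"])/p["fx"],(vv-p["cy"])/p["fy"],np.ones(len(uu))]@T[:3,:3].T; t=(.112-T[2,3])/d[:,2]; B=((T[:3,3]+d*t[:,None])[:,:2]*1000).astype(np.float32)
        bx,by,_,_=cv2.fitLine(B,cv2.DIST_HUBER,0,.01,.01).ravel()
        print(n,round(r["conf"],2),len(A),"az",np.degrees(np.arctan2(vy,vx)).round(1)%180,"ctr",x0,y0,"rect",np.round(rc[1],1),round(rc[2],1),"img az",np.degrees(np.arctan2(by,bx)).round(1)%180,cv2.minAreaRect(B)[1:])
E
```

```text
top 0.62 154 az 70.3 ctr 532.66705 -4.4201055 rect [57.9 16.6] 70.4 img az 69.9 ((59.50800323486328, 18.955772399902344), 70.82270050048828)Traceback (most recent call last):
  File "<stdin>", line 8, in <module>
cv2.error: OpenCV(4.12.0) /io/opencv/modules/imgproc/src/linefit.cpp:50: error: (-215:Assertion failed) count > 0 in function 'fitLine2D_wods'
```

```bash
python3 - <<'E'
from h import *
from scipy.optimize import least_squares
D=np.array([[.4842,-.0774],[.4638,-.0412],[.467,-.0102],[.4726,.0009],[.4804,.0106],[.4849,.0147],[.4899,.0184],[.4952,.0215],[.5007,.0241],[.5085,.0267],[.5164,.028],[.5245,.0284],[.5328,.0277],[.539,.0264],[.5443,.0247],[.547,.0236],[.5495,.0225]])*1000
for fix in(0,1):
    f=(lambda q:np.hypot(*(D-q[:2]).T)-(60 if fix else q[2]))
    q=least_squares(f,[523,-31,60]).x;print(q,f(q).round(2)); c=q[:2]
    print("end az",np.degrees(np.arctan2(*(D[-1]-c)[::-1])),"contact",np.degrees(np.arctan2(*(D[-4]-c)[::-1])),"start",np.degrees(np.arctan2(-91.5-c[1],523.6-c[0])))
p=optics.read_camera("top")
for q in("handle","crank","handle_grip"):
  for k in range(2):
    if k: p=optics.read_camera("top")
    for r in masks_of(p,q)[:1]:
        X,_=pts(p,r["region"]); Y=X[(X[:,2]>.104)&(X[:,2]<.126)]
        if len(Y)<20: continue
        v=cv2.fitLine((Y[:,:2]*1000).astype(np.float32),cv2.DIST_HUBER,0,.01,.01).ravel();print(q,r["conf"],len(Y),np.degrees(np.arctan2(v[1],v[0]))%180,v[2:])
E
```

```text
[523.22210142 -31.6735535   60.15563652] [-0.04  0.03  0.03  0.04  0.02  0.   -0.01 -0.05 -0.01  0.05 -0.09 -0.07
 -0.01  0.02  0.03  0.02  0.05]
end az 64.12342530047295 contact 74.80030935153034 start -89.6380913974001
[523.10845419 -31.52989312  60.        ] [ 0.15  0.09  0.03  0.02 -0.01 -0.02 -0.04 -0.07 -0.03  0.03 -0.09 -0.05
  0.02  0.07  0.09  0.08  0.13]
end az 63.966251978570064 contact 74.65977681126469 start -89.53038487158618
handle 0.52 119 68.43133 [531.0711    -8.381714]
crank 0.49 159 68.463356 [532.8161    -2.303583]
crank 0.67 139 68.56954 [531.23737   -8.218865]
handle_grip 0.53 115 68.794975 [531.5325    -6.448476]
handle_grip 0.66 142 69.87331 [531.5712     -6.5761757]
```

```bash
sed -i 's/^piv=.*/piv=np.array([.5447,.0243,.109]); az=np.radians(69)/' fold.py
cat > fy.py <<'E'
from fold import *
s=env.get_state();print("Ftool",R.from_rotvec(s["tcp_rot"]).inv().apply(s["wrist_force"]).round(2),s["clock"],s["width"])
E
python3 - <<'E'
from fold import *
a,q=pose(45,0); rows([(a-q.apply([0,0,.06]),q),(a-q.apply([0,0,.02]),q),(a,q)],-.3)
rows([pose(45-t,t) for t in np.arange(7.5,91,7.5)],1,start=pose(45,0))
E
```

```text
0.055 0.041 -0.066 -3.2 3.3 40.7 -0.3; 0 0 0 0 0 40 -0.3; 0 0 0 0 0 20 -0.3
end [ 0.5336 -0.0046  0.1019]
0 -0.131 0 2.4 0 -3.4 1; 0 -0.131 0 2.5 0 -3.3 1; 0 -0.131 0 2.4 0 -3.4 1; 0 -0.131 0 2.4 0 -3.4 1; 0 -0.13 0 2.5 0 -3.3 1; 0 -0.131 0 2.4 0 -3.4 1; 0 -0.131 0 2.4 0 -3.3 1; 0 -0.131 0 2.5 0 -3.4 1
0 -0.131 0 2.4 0 -3.4 1; 0 -0.131 0 2.4 0 -3.3 1; 0 -0.131 0 2.5 0 -3.4 1; 0 -0.131 0 2.4 0 -3.3 1
end [0.5422 0.0177 0.1399]
```

Call:
play_rows(moves="0.055 0.041 -0.066 -3.2 3.8 40 -0.3; 0 0 0 0 0 40 -0.3; 0 0 0 0 0 15 -0.3; 0 0 0 0 0 6 0.3; 0 0 0 0 0 0 0.6; 0 0 0 0 0 0 1; 0 0 0 0 0 0 1; 0 0 0 0 0 0 1")

```text
clock: 24.8
ee_pos: [0.5338, -0.0049, 0.1022]
tcp_rot: [-2.109, -1.45, -0.874]
wrist_force: [-5.1, -1.5, 1.4]
width: 0.0142
grip_force: 58.5
```

```bash
python3 fy.py
```

```text
Ftool [-1.32 -4.25 -3.28] 24.8 0.014229037289900054
```

Call:
play_rows(moves="0 -0.131 0 2.4 0 -3.4 1; 0 -0.131 0 2.5 0 -3.3 1; 0 -0.131 0 2.4 0 -3.4 1; 0 -0.131 0 2.4 0 -3.4 1; 0 -0.131 0 2.5 0 -3.3 1; 0 -0.131 0 2.4 0 -3.4 1")

```text
clock: 25.4
ee_pos: [0.5349, -0.0014, 0.1258]
tcp_rot: [-2.585, -1.776, -0.012]
wrist_force: [-3.6, 7.0, -12.0]
width: 0.0141
grip_force: 59.2
```

```bash
python3 fy.py
```

```text
Ftool [ 5.13 -5.83 12.03] 25.4 0.014122108912656563
```

Call:
play_rows(moves="0 -0.131 0 2.4 0.3 -3.3 1; 0 -0.131 0 2.5 0.3 -3.4 1; 0 -0.131 0 2.4 0.3 -3.4 1; 0 -0.131 0 2.4 0.3 -3.3 1; 0 -0.131 0 2.5 0 -3.4 1; 0 -0.131 0 2.4 0 -3.3 1; 0 0 0 0 0 0 1")

```text
clock: 26.1
ee_pos: [0.5424, 0.0172, 0.1393]
tcp_rot: [2.112, 1.457, -0.873]
wrist_force: [-9.6, -5.1, 9.6]
width: 0.0138
grip_force: 60.5
```

```bash
python3 fy.py
```

```text
Ftool [-12.54  -7.2   -1.01] 26.1 0.013799064835337702
```

Call:
play_rows(moves="0 0 0 0 0.8 0 1; 0 0 0 0 0.8 0 1; 0 0 0 0 0 0 1; 0 0 0 0 0 0 1")

```text
clock: 26.5
ee_pos: [0.5436, 0.0162, 0.1395]
tcp_rot: [2.122, 1.458, -0.865]
wrist_force: [-7.8, 0.3, -1.2]
width: 0.0138
grip_force: 60.2
```

```bash
python3 fy.py; python3 -c "
from h import *
s=env.get_state();q=R.from_rotvec(s['tcp_rot']);S=s['ee_pos']-q.apply([0,0,.01]);d=S[:2]-[.5232,-.0317];print(S,np.degrees(np.arctan2(d[1],d[0])),np.hypot(*d))"
```

```text
Ftool [-0.99 -7.37  2.62] 26.5 0.013817965222586694
[0.54609216 0.02267058 0.14663806] 67.16698729685703 0.058993314281195496
```

Call:
play_rows(moves="0 0 0 0 1 0 1; 0 0 0 0 1 0 1; 0 0 0 0 0 0 1; 0 0 0 0 0 0 1")

```text
clock: 26.9
ee_pos: [0.5452, 0.0155, 0.1394]
tcp_rot: [2.122, 1.458, -0.865]
wrist_force: [-8.0, 0.6, 0.0]
width: 0.0138
grip_force: 60.2
```

```bash
cat >> fy.py <<'E'
q=R.from_rotvec(s['tcp_rot']);S=s['ee_pos']-q.apply([0,0,.01]);d=S[:2]-[.5232,-.0317];print(S.round(4),np.degrees(np.arctan2(d[1],d[0])).round(2),np.hypot(*d).round(4))
E
python3 fy.py
```

```text
Ftool [-1.63 -7.66  1.58] 26.9 0.013814997595912386
[0.5478 0.022  0.1466] 65.38 0.059
```

```bash
cat > f2.py <<'E'
from h import *
s=env.get_state(); az=np.radians(65.6); out=np.array([np.cos(az),np.sin(az),0]); hx=np.array([out[1],-out[0],0])
piv=np.array([.5232,-.0317,.109])+.060*out
q0=R.from_rotvec(s["tcp_rot"]); S=s["ee_pos"]-q0.apply([0,0,.01])
# yaw about S so that the tool's y is along hx
y=q0.apply([0,1,0]); yaw=np.arctan2(hx[1],hx[0])-np.arctan2(y[1],y[0]); Z=R.from_rotvec([0,0,yaw])
p1=S+Z.apply(s["ee_pos"]-S); q1=Z*q0; print("yaw",np.degrees(yaw)); w=[(p1,q1)]
rows(w,1)
w=[]
for a in np.arange(7.5,91,7.5):
    r=R.from_rotvec(hx*np.radians(a)); w.append((piv+r.apply(p1-piv),r*q1))
rows(w,1,start=(p1,q1))
E
python3 f2.py
```

```text
yaw -3.2950237891044876
0.04 0 0.041 0 -0.4 0 1
end [0.5449 0.0156 0.1395]
0 0.131 0 -1.9 0 3.7 1; -0.001 0.131 -0.001 -1.9 0 3.6 1; 0 0.131 0 -1.9 0 3.7 1; -0.001 0.131 -0.001 -1.9 0 3.6 1; 0 0.13 0 -1.9 0 3.7 1; 0 0.131 0 -1.9 0 3.6 1; -0.001 0.131 -0.001 -1.9 0 3.7 1; 0 0.131 0 -1.9 0 3.6 1
0 0.131 -0.001 -1.9 0.1 3.7 1; -0.001 0.131 0 -1.9 0 3.7 1; 0 0.131 -0.001 -1.9 0 3.6 1; -0.001 0.131 0 -1.9 0 3.7 1
end [ 0.5356 -0.0049  0.101 ]
```

Yaw and back off about 1 mm, then start the fold.

Call:
play_rows(moves="0.04 0 0.041 0 -0.4 0 1; 0 0 0 0 -0.8 0 1; 0 0 0 0 0 0 1")

```text
clock: 27.2
ee_pos: [0.5448, 0.0157, 0.1395]
tcp_rot: [2.172, 1.403, -0.885]
wrist_force: [-4.8, -1.8, -0.3]
width: 0.0141
grip_force: 60.1
```

```bash
python3 fy.py
```

```text
Ftool [-2.35 -3.59  2.76] 27.2 0.014148814260570377
[0.5477 0.022  0.1467] 65.45 0.0591
```

Call:
play_rows(moves="0 0.131 0 -1.9 0 3.7 1; 0 0.131 0 -1.9 0 3.6 1; 0 0.131 0 -1.9 0 3.7 1; 0 0.131 0 -1.9 0 3.6 1")

```text
clock: 27.6
ee_pos: [0.539, 0.0032, 0.1319]
tcp_rot: [2.517, 1.626, -0.308]
wrist_force: [-6.7, 4.8, -6.9]
width: 0.0138
grip_force: 59.5
```

```bash
python3 fy.py
```

```text
Ftool [ 3.24 -8.02  6.33] 27.6 0.013841886300170596
[0.54   0.0053 0.1416] 65.6 0.0407
```

Call:
play_rows(moves="0 0.131 0 -1.9 -0.4 3.7 1; 0 0.131 0 -1.9 -0.3 3.6 1; 0 0.131 0 -1.9 0 3.7 1; 0 0.131 0 -1.9 0 3.6 1")

```text
clock: 28.0
ee_pos: [0.5355, -0.0045, 0.1184]
tcp_rot: [-2.499, -1.615, -0.339]
wrist_force: [-5.6, 3.5, -0.6]
width: 0.0144
grip_force: 60.2
```

```bash
python3 fy.py
```

```text
Ftool [ 0.73 -6.54  0.88] 28.0 0.014375781611159887
[ 0.5344 -0.0069  0.128 ] 65.67 0.0272
```

Call:
play_rows(moves="0 0.131 0 -1.9 0 3.7 1; 0 0.131 0 -1.9 0 3.7 1; 0 0.131 0 -1.9 0 3.6 1; 0 0.131 0 -1.9 0 3.7 1; 0 0 0 0 0 0 1")

```text
clock: 28.5
ee_pos: [0.5349, -0.0054, 0.1011]
tcp_rot: [-2.165, -1.393, -0.884]
wrist_force: [-1.2, -0.9, 10.2]
width: 0.0141
grip_force: 61.5
```

```bash
python3 fy.py
```

```text
Ftool [ 6.21 -0.75 -8.21] 28.5 0.01413494693230899
[ 0.532  -0.0118  0.1082] 66.01 0.0217
```

Call:
play_rows(moves="0 0 0 0 0 0 0.5; 0 0 0 0 0 0 0; 0 0 0 0 0 0 -0.4; 0 0 0 0 0 0 -0.5; 0 0 0 0 0 -20 -0.6; 0 0 0 0 0 -40 -0.6; 0 0 0 0 0 -40 -0.6; 0 0 0 0 0 -20 -0.6")

```text
clock: 29.3
ee_pos: [0.5009, -0.0818, 0.1892]
tcp_rot: [-2.168, -1.401, -0.878]
wrist_force: [-0.0, -0.3, -1.3]
width: 0.0683
grip_force: 0.0
```

```bash
python3 - <<'E'
from h import *
s=env.get_state();print(s["ee_pos"],s["wrist_force"])
o=[]
for n in("top","side"):
    p=optics.read_camera(n); T=p["image"][:,:,::-1]; u,v=map(int,proj(p,[.55,-.08,.1])); o.append(cv2.resize(T[v-65:v+65,u-65:u+65],(400,400),interpolation=2))
    for q in("handle","crank","handle_grip"):
      for r in masks_of(p,q)[:1]:
        X,_=pts(p,r["region"]); Y=X[(X[:,2]>.104)&(X[:,2]<.126)]
        if len(Y)<20: continue
        v=cv2.fitLine((Y[:,:2]*1000).astype(np.float32),cv2.DIST_HUBER,0,.01,.01).ravel();print(n,q,round(r["conf"],2),len(Y),np.degrees(np.arctan2(v[1],v[0]))%180,v[2:],X[:,2].max())
cv2.imwrite("pics/c7.png",np.hstack(o))
E
```

```text
[ 0.50085929 -0.08183806  0.18916743] [-0.00591142 -0.26383657 -1.25973325]
top handle 0.56 139 68.90649 [531.73505    -5.9230185] 0.12327175926962664
top crank 0.67 149 70.24055 [532.1503     -3.2267077] 0.12327175926962664
top handle_grip 0.72 140 69.8248 [531.6186     -6.2920065] 0.12327175926962664
side handle 0.65 158 67.83658 [ 5.3230048e+02 -3.7311184e-01] 0.11854696866381875
side crank 0.55 196 68.29455 [534.07153    4.133514] 0.11854696866381875
side handle_grip 0.62 157 67.36752 [ 5.3248785e+02 -1.5349990e-01] 0.11854696866381875
```

View pics/c7.png

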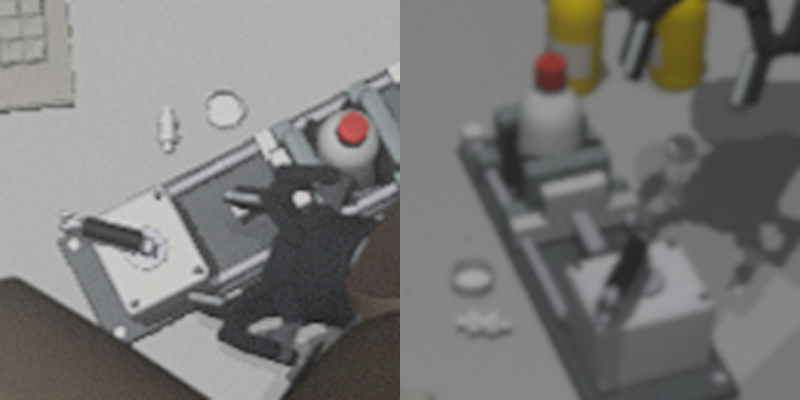

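```bash
python3 -c "
from station import env
print(env.hand_in())"
```

```text
the job is handed in; nothing more can be done
None
```

I cranked the bottle tight between the jaws, folded the handle flat again and handed the job in. The bottle is upright, held with an estimated 12 N from crank angle and handle force. After the first fold the crank seemed to have slackened, so I swung the handle out again, retightened and refolded it.

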